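# File the slate coasters and lock the organizer

## Robot

A 6-joint arm with a two-finger parallel gripper is mounted at the origin on the work surface. World frame = base frame: x ahead of the robot, y to its left, z up, the work surface at z = 0. Lengths are in m, angles in rad, forces in N, time in s.
With the tool pointing down it reaches from about 0.2 to 0.875 m from the base axis. Payload 3.4 kg.
Tool frame: the origin (TCP) lies on the front face of the gripper's body, between the roots of the fingers; the fingertips stand 97 mm ahead of it and the grasp point (between the pads) lies 78 mm ahead of it; y points along the fingers, x is the direction in which the jaws open and shut, and the axes are right-handed (so a half turn about y gives the same grasp; the last joint's range is limited). The gripper opens to 94 mm and grips with 3 to 60 N. Pads are 16 mm wide; open, the fingers measure 119 mm over their backs; the gripper's body (75 mm by 177 mm) begins 78 mm behind the grasp point.
Start: joints at [1.188, 0.276, 1.505, -0, 1.361, -0.121], TCP at [0.149, 0.555, 0.303] pointing down, gripper open.
Joint ranges: [-2.89, 2.89], [-0.75, 2.08], [0.22, 2.7], [-1.18, 4.32], [0.11, 2.71], [-2.7, 2.7]. Speed limits (rad/s): [2.57, 2.57, 3.14, 3.14, 3.14, 3.14].

## Interface

Orientations are given as a rotation vector (axis times angle).
In Python, from plant import * gives the robot as it stands.
- The arm moves only by the tool send_rows, never from a script. Its arguments are lists of equal length, an entry for each row: "travel": the shift along the tool's x, y, z in mm, a list of three; "rot": the turn, a rotation vector about the tool's x, y, z in degrees, a list of three; "fingers": the finger opening in mm, from 0 to 94. A call has 1 to 8 rows; each row shifts and turns the commanded pose from where the row before left it, along the tool's axes as they then stand; what a row does not reach is not made up. A row lasts 1/8 s, in which the tool goes at most 62.5 mm and 10.7 degrees, less where a joint would pass 70% of its speed; a pose out of reach is approached as far as the arm can. A call with a gripper value outside its range is refused whole. The fingers move at their own pace and stop on an object; "newtons" is the grip in N (left out, the last holds). Time passes only in rows, so rows that do not move let the fingers close. It gives the time, the measured TCP pose, the force and the opening at its end, in the units of the state.
- observe(): the state, without advancing time (a new reading comes with each control period).
- read_camera(name): name is "scene" or "side" or "wrist"; returns (picture, depth): 400x640x3 uint8, red, green, blue; 400x640 float32, m along the optical axis (not along the pixel's ray), 0 where there is no reading.
- get_calibration(name): a dict with "intrinsics" (3x3 intrinsics, pixels), "world_from_camera" (4x4, takes a point from camera to world coordinates); the wrist camera has in their place "T_tool_cam" (4x4, takes a point from camera to tool coordinates, whose origin is the TCP and whose axes are the tool frame's). Camera axes: x right, y up, looking along -z (the intrinsics and any distortion apply to the point x, -y, -z); pixel columns grow to the right and rows downward; lengths in m; the calibration is good to about 2 mm. The wrist camera is an equidistant fisheye: a pixel r from the principal point sees the ray r / f radians off the axis. A picture is of the moment at which its call begins: read the wrist's pose just before it. get_calibration takes no time and is no camera call.
- job_done(): hands the job in, once; it reports no verdict.
The state is a dict: "time_s": time; "joint_pos": joint angles; "joint_velocities": joint speeds; "joint_efforts": joint torques, N m; "ee_pos": TCP position; "orientation": TCP orientation; "ft_force": force on the tool from outside, world axes, zero at the start; "moment": the same for the moment, N m; "finger_gap": finger opening in m.
Only numpy, scipy, OpenCV 4.12 (cv2) and the standard library are available. Lean on these libraries where they do the work, as an engineer would, in place of code of your own. Each camera call takes 0.05 s, during which the arm holds its last target. There are 200 camera calls.

## Task

Put the slate coasters away: turn the organizer's lock collar until its keeper bar is swung well clear of the slots, slide each coaster on the oak riser out over the front edge so that you can pinch it, and stand each one fully down in a slot of its own. When all of them are in, turn the collar back fully home so that the keeper bar is on its red locked mark, and leave the other things on the console where they are.

Things in the scene. Friction and masses are not known exactly. Their poses are not given: they have to be found in the camera images.
- riser: fixed oak riser shelf (a low bridge), 190 mm deep (its x), 400 mm wide (its y), flat top 100 mm above the table, board 18 mm thick, open below between two 18 mm end legs; origin at the centre of its footprint on the table; front edge, facing the robot, at its x = -95 mm, with no lip
- organizer: fixed clear acrylic organizer, white base 8 mm thick (x -150 to +95, y -62 to +62 mm); origin on the table under the slots' centre line, 10 mm nearer than the middle slot. Three upright slots along its x at -30, +10, +50 mm, each for one coaster standing on its rim, which then tops out at z = 108 mm. A steel post 26 mm thick at x = -110 mm carries the lock collar
- lock_collar (a joint): lock collar on the post, turns about the vertical: 0 = locked (stop), keeper bar lying over the slots along the organizer's +x, red end beside the red mark on the base; grows counter-clockwise from above to 1.4 rad (stop), keeper swung out to the organizer's +y side. Clear of the slots from 1.1 rad. Friction of 0.12 N m keeps it where left
- collar_grip (a point): point on the collar's axis, 142 mm above the table, in the middle of its black upright grip fin: 60 mm long, 14 mm thick, from z = 126 to 152 mm; x axis along the fin and along the keeper bar, turning with the collar
- keeper_tip (a point): near the red outer end of the aluminium keeper bar, 170 mm from the collar's axis; the bar is 18 mm wide, 8 mm thick, its underside 118 mm above the table
- thermometer: bystander: stainless thermometer dial on a foot, 68 mm across, 30 mm high; origin under its centre
- trinket_box: bystander: white ceramic trinket box with blue lid, 84 x 104 x 54 mm (knob to 66 mm); origin under its centre
- parcel_fob: bystander: orange plastic parcel fob, 65 x 36 x 10 mm; origin under its centre
- car_key: bystander: black car key, 70 x 36 x 14 mm; origin under its centre
- coaster0: round dark slate coaster, 100 mm across, 8 mm thick, about 170 g; starts flat on the riser; origin at the centre of its underside (bottom face), its z axis is its own axis; too wide for the gripper to span and too flat to take while it lies fully on the riser
- coaster0_center (a point): centre of that coaster (4 mm from either face)
- coaster1: round dark slate coaster, 100 mm across, 8 mm thick, about 170 g; starts flat on the riser; origin at the centre of its underside (bottom face), its z axis is its own axis; too wide for the gripper to span and too flat to take while it lies fully on the riser
- coaster1_center (a point): centre of that coaster (4 mm from either face)
- coaster2: round dark slate coaster, 100 mm across, 8 mm thick, about 170 g; starts flat on the riser; origin at the centre of its underside (bottom face), its z axis is its own axis; too wide for the gripper to span and too flat to take while it lies fully on the riser
- coaster2_center (a point): centre of that coaster (4 mm from either face)
- slot0 (a point): where the centre of a coaster standing in slot 0 belongs (organizer x = -30 mm, 58 mm above the table). The slot is 15 mm wide (organizer x), 112 mm long (y); floor at z = 8 mm, clear 4 mm walls to z = 60 mm, blue lips flared out to z = 71 mm (mouth about 25 mm), end walls to z = 45 mm
- slot1 (a point): where the centre of a coaster standing in slot 1 belongs (organizer x = 10 mm, 58 mm above the table). The slot is 15 mm wide (organizer x), 112 mm long (y); floor at z = 8 mm, clear 4 mm walls to z = 60 mm, blue lips flared out to z = 71 mm (mouth about 25 mm), end walls to z = 45 mm
- slot2 (a point): where the centre of a coaster standing in slot 2 belongs (organizer x = 50 mm, 58 mm above the table). The slot is 15 mm wide (organizer x), 112 mm long (y); floor at z = 8 mm, clear 4 mm walls to z = 60 mm, blue lips flared out to z = 71 mm (mouth about 25 mm), end walls to z = 45 mm
Things that resemble listed ones, but are neither listed nor needed, are in the scene too. Leave any purple look-alike of the coaster0 alone. What is shaped like the coaster2 but brown is not meant.

How it is judged:
By the outcome, as a careful person would: the job done as asked, in the order asked, and still so for the second after the job is handed in, with the robot touching nothing.
Of coaster0, coaster1, coaster2 only 2 to 3 are there at a start; the rules pass over those that are not, and their reading is None.
At some moment in a run one of coaster0, coaster1, coaster2 may be knocked a few centimetres aside while the robot is not near it.
It also fails if it takes over 210 s, if anything falls off the work surface, if the arm or the gripper's body presses on something with over 40 N, if the wrist force passes 120 N, or if a joint passes its speed limit or range.

## Working session

There is one attempt and no reset: what is moved stays moved. The work goes in short steps, Python scripts to look and compute and a tool call to move; the robot and the scene stay as the last step left them, time stands still between calls to the robot, and variables do not carry over. Pictures are saved under pics/ and viewed, about 12 in all and at most 16, crops included, and the job is handed in when it is done.

Besides the shell and the picture viewer there is one more tool, called after "Emit:" as name(argument=value, ...), one argument or row to a line, values as JSON. send_rows: Moves the arm, as the interface text tells. Its arguments: {"type":"object","properties":{"travel":{"type":"array","items":{"type":"array","items":{"type":"number"}}},"rot":{"type":"array","items":{"type":"array","items":{"type":"number"}}},"fingers":{"type":"array","items":{"type":"number"}},"newtons":{"type":"number"}},"required":["travel","rot","fingers"]}

```bash
ls; mkdir -p pics
python3 - <<'E'
from plant import *
import cv2,numpy as np
s=observe(); print({k:np.round(v,3) for k,v in s.items()})
for n in ("scene","side"):
    p,d=read_camera(n); np.savez(f"pics/{n}0.npz",p=p,d=d); cv2.imwrite(f"pics/{n}0.png",p[:,:,::-1])
    print(n,get_calibration(n))
print(get_calibration("wrist"))
E
```

```text
pics
{'time_s': np.float64(0.0), 'joint_pos': array([ 1.188,  0.277,  1.506, -0.   ,  1.361, -0.121]), 'joint_velocities': array([ 0.001,  0.   , -0.001,  0.001,  0.001, -0.   ]), 'joint_efforts': array([-0.0000e+00, -4.0458e+01, -2.3723e+01,  7.0000e-02,  3.5000e-02,
       -0.0000e+00]), 'ee_pos': array([0.149, 0.555, 0.302]), 'orientation': array([-1.323, -1.013,  1.016]), 'ft_force': array([-0.503, -0.656, -0.338]), 'moment': array([ 0.05 ,  0.009, -0.042]), 'finger_gap': np.float64(0.094)}
scene {'intrinsics': array([[486.07380172,   0.        , 311.21827943],
       [  0.        , 486.07380172, 202.38624415],
       [  0.        ,   0.        ,   1.        ]]), 'world_from_camera': array([[-0.63295497, -0.5739799 ,  0.51953353,  1.29219741],
       [ 0.77403385, -0.45575856,  0.43949486,  0.59407052],
       [-0.01547936,  0.680317  ,  0.73275451,  1.13051164],
       [ 0.        ,  0.        ,  0.        ,  1.        ]])}
side {'intrinsics': array([[376.37786087,   0.        , 321.22284686],
       [  0.        , 376.37786087, 204.00228906],
       [  0.        ,   0.        ,
[... 206 characters left out ...]
],
       [-7.97989771e-04,  6.33606276e-01,  7.73655253e-01,
         8.28720786e-01],
       [ 0.00000000e+00,  0.00000000e+00,  0.00000000e+00,
         1.00000000e+00]])}
{'intrinsics': array([[309.70691629,   0.        , 318.01750789],
       [  0.        , 309.70691629, 196.92955565],
       [  0.        ,   0.        ,   1.        ]]), 'T_tool_cam': array([[ 9.99999422e-01,  9.60467125e-04,  4.82983188e-04,
         3.90507518e-04],
       [ 2.50961224e-04,  2.28292797e-01, -9.73592490e-01,
        -8.20191695e-02],
       [-1.04536516e-03,  9.73592048e-01,  2.28292424e-01,
         6.55444486e-02],
       [ 0.00000000e+00,  0.00000000e+00,  0.00000000e+00,
         1.00000000e+00]])}
```

View pics/scene0.png

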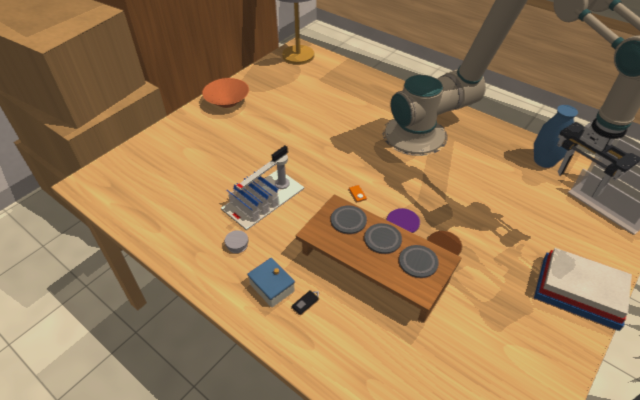

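View pics/side0.png

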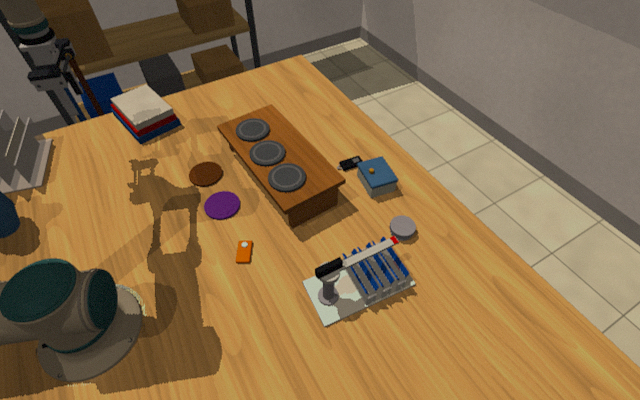

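```bash
cat > h.py <<'E'
from plant import *
import cv2,numpy as np
from scipy.spatial.transform import Rotation as R
def cloud(n,d,cal=None):
    c=cal or get_calibration(n); K=c["intrinsics"]; T=c["world_from_camera"]
    v,u=np.mgrid[:400,:640]
    P=np.stack([(u-K[0,2])/K[0,0]*d,-(v-K[1,2])/K[1,1]*d,-d],-1)
    return P@T[:3,:3].T+T[:3,3]
def plane(n,uv,z):
    c=get_calibration(n); K=c["intrinsics"]; T=c["world_from_camera"]
    uv=np.atleast_2d(np.asarray(uv,float)).reshape(-1,2)
    r=np.c_[(uv[:,0]-K[0,2])/K[0,0],-(uv[:,1]-K[1,2])/K[1,1],-np.ones(len(uv))]@T[:3,:3].T
    return T[:3,3]+r*((z-T[2,3])/r[:,2])[:,None]
def masks(p,P=None):
    h=cv2.cvtColor(p,cv2.COLOR_RGB2HSV).astype(int); return h[...,0],h[...,1],h[...,2]
def comps(m,amin=30):
    n,l,s,c=cv2.connectedComponentsWithStats(m.astype(np.uint8))
    return [(l==i) for i in range(1,n) if s[i,4]>=amin]
E
cat > look.py <<'E'
from h import *
for n in ("scene","side"):
    f=np.load(f"pics/{n}0.npz"); p,d=f["p"],f["d"]; P=cloud(n,d); H,S,V=masks(p)
    ok=d>0; z=P[...,2]
    tab=ok&(abs(z)<.01); print(n,"table z",np.median(z[tab]))
    for m in comps(ok&(S<70)&(V<140)&(abs(z-.108)<.012)&(P[...,0]>.2),150):
        c,_=cv2.findContours(m.astype(np.uint8),0,2); c=max(c,key=len)
        w=plane(n,cv2.convexHull(c).reshape(-1,2),.108)
        (x,y),r=cv2.minEnclosingCircle(w[:,:2].astype(np.float32)); 
        e=cv2.fitEllipse(w[:,:2].astype(np.float32)); print(" coaster",np.round([x,y,r],4),np.round(e[0],4),np.round(e[1],4),m.sum())
    m=ok&(abs(z-.1)<.015)&(S>60)&(H<25)&(P[...,0]>.2); m=max(comps(m,500),key=lambda a:a.sum())
    c,_=cv2.findContours(m.astype(np.uint8),0,2); w=plane(n,max(c,key=len).reshape(-1,2),.1)
    b=cv2.minAreaRect(w[:,:2].astype(np.float32)); print(" riser",b, cv2.boxPoints(b))
    m=ok&(V<60)&(z>.12)&(z<.17)&(P[...,1]<.1)
    for m in comps(m,20):
        w=plane(n,np.argwhere(m)[:,::-1],.152); print(" fin",w.mean(0),np.median(P[m],0),m.sum())
    m=(((H<6)|(H>174))&(S>150)&(V>100))&ok&(P[...,1]<.1)&(P[...,0]>.2)
    for m in comps(m,4): print(" red",np.median(P[m],0),np.argwhere(m).mean(0),m.sum())
    m=ok&(S<50)&(V>150)&(abs(z-.008)<.01)&(P[...,0]>.2)&(P[...,1]<.2)
    for m in comps(m,80):
        b=cv2.minAreaRect(P[m][:,:2].astype(np.float32)); print(" base",b,m.sum())
    m=ok&(S<60)&(V>100)&(abs(z-.124)<.012)&(P[...,1]<.2)&(P[...,0]>.2)
    for m in comps(m,30):
        b=cv2.minAreaRect(plane(n,np.argwhere(m)[:,::-1],.126)[:,:2].astype(np.float32)); print(" keeper",b,m.sum())
    m=(H>100)&(H<125)&(S>120)&ok&(P[...,1]<.1)&(P[...,0]>.2)
    for m in comps(m,30): print(" blue",np.median(P[m],0),m.sum(),np.argwhere(m).mean(0))
E
python3 look.py
```

```text
scene table z 0.0024522159131252774
 coaster [0.5511 0.1008 0.0504] [0.5514 0.1007] [0.0972 0.101 ] 764
 coaster [0.5482 0.2112 0.0505] [0.548  0.2123] [0.0974 0.1007] 849
 coaster [0.5538 0.325  0.0505] [0.5538 0.3253] [0.0972 0.1009] 963
 riser ((0.5803277492523193, 0.2132924497127533), (0.19941650331020355, 0.40221086144447327), 3.5409655570983887) [[0.46838912 0.40785575]
 [0.49323055 0.00641275]
 [0.69226635 0.01872915]
 [0.6674249  0.42017215]]
 fin [ 0.09651349 -0.0213713   0.152     ] [ 0.09283371 -0.02069789  0.14648129] 270
 fin [ 0.50104225 -0.19753864  0.152     ] [ 0.49900994 -0.19933544  0.15105293] 112
 red [ 0.65948969 -0.21399814  0.12940042] [185.3125 239.375 ] 16
 red [ 0.68430787 -0.22451914  0.01084791] [215.36842105 235.94736842] 19
 base ((0.5137215852737427, -0.16108444333076477), (0.15480950474739075, 0.07309117913246155), 20.17662239074707) 344
 keeper ((0.5697337985038757, -0.2046307474374771), (0.03605697676539421, 0.19296757876873016), 80.93655395507812) 275
 blue [ 0.56162189 -0.19711693  0.06863349] 60 [183.81666667 268.06666667]
 blue [ 0.60221643 -0.1
[... 1477 characters left out ...]
 (0.02036028914153576, 0.12861090898513794), 87.19815826416016) 393
 keeper ((0.498119592666626, -0.22201010584831238), (0.021064160391688347, 0.05280689895153046), 88.22083282470703) 98
 blue [0.80023529 0.03155658 0.05291975] 488 [172.04508197 376.39959016]
 blue [ 0.6620043  -0.23664843  0.06569662] 150 [261.42       397.69333333]
 blue [ 0.63485683 -0.24145939  0.07063615] 41 [266.68292683 389.3902439 ]
 blue [ 0.62225575 -0.23414627  0.06598005] 156 [268.25       383.33974359]
 blue [ 0.58230772 -0.23091686  0.06607086] 151 [275.02649007 368.27152318]
 blue [ 0.59528363 -0.23467953  0.0700963 ] 45 [272.66666667 373.86666667]
 blue [ 0.55570888 -0.23099074  0.0700599 ] 50 [279.9  358.72]
```

Run:
```python
import cv2
a=cv2.imread("pics/scene0.png")[140:240,200:320]; b=cv2.imread("pics/side0.png")[220:330,290:430]
a=cv2.resize(a,(400,333),interpolation=2); b=cv2.resize(b,(400,333),interpolation=2)
cv2.imwrite("pics/c0.png",cv2.hconcat([a,b]))
```

```text
(no output)
```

View pics/c0.png

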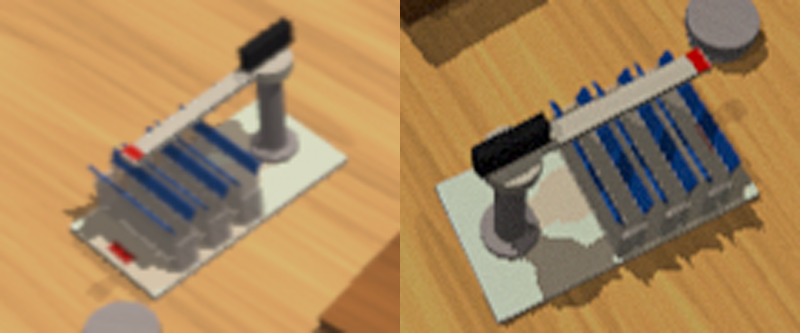

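Run:
```python
from h import *
np.set_printoptions(precision=4,suppress=True)
a=plane("scene",[(221,209),(246.5,229.4),(304.4,187.1)],.008); b=plane("side",[(303,284.8),(324.3,332.7),(415,288.3)],.008)
print(a,b)
for n,uv in (("scene",[239.4,185.3]),("side",[394.2,239.8])): print(plane(n,uv,.126))
print(plane("scene",[235.95,215.4],.008))
s=observe(); r=R.from_rotvec(s["orientation"]); print(r.as_matrix())
```

```text
[[ 0.6935 -0.2821  0.008 ]
 [ 0.703  -0.1614  0.008 ]
 [ 0.4577 -0.1394  0.008 ]] [[ 0.4562 -0.1486  0.008 ]
 [ 0.4401 -0.2741  0.008 ]
 [ 0.6807 -0.2935  0.008 ]]
[[ 0.6578 -0.2161  0.126 ]]
[[ 0.6597 -0.2119  0.126 ]]
[[ 0.6832 -0.2264  0.008 ]]
[[ 0.2588 -0.0006 -0.9659]
 [ 0.9659 -0.0014  0.2588]
 [-0.0015 -1.      0.0002]]
```

```bash
cat >> h.py <<'E'
import json,os
from scipy.spatial.transform import Slerp
def rows(path,gap,p=None,r=None,save=True):
    """path: list of (pos[m], Rotation); prints rounded tool-frame rows in calls of 8; returns the final planned pose"""
    s=observe()
    if p is None: p,r=np.array(s["ee_pos"]),R.from_rotvec(s["orientation"])
    T,O=[],[]
    for q in path:
        P,Q=np.array(q[0]),q[1]; step=q[2] if len(q)>2 else 50
        n=int(max(1,np.ceil(np.linalg.norm(P-p)*1000/step),np.ceil(np.degrees((r.inv()*Q).magnitude())/9.5)))
        sl=Slerp([0,1],R.concatenate([r,Q])); p0=p
        for k in range(1,n+1):
            t=np.round(r.inv().apply(p0+(P-p0)*k/n-p)*1000,0 if k<n else 1); w=np.round((r.inv()*sl(k/n)).as_rotvec(degrees=True),0 if k<n else 1)
            p=p+r.apply(t/1000); r=r*R.from_rotvec(w,degrees=True)
            T.append((t+0).tolist()); O.append((w+0).tolist())
    c=lambda L:json.dumps([[int(x) if x==int(x) else x for x in l] for l in L]).replace(" ","")
    for i in range(0,len(T),8): print(f"travel {c(T[i:i+8])}\nrot {c(O[i:i+8])}\nfingers {[gap]*len(T[i:i+8])}")
    return p,r
def down(yaw):
    """tool down, tool x axis at world angle yaw (deg)"""
    a=np.radians(yaw); x=np.array([np.cos(a),np.sin(a),0]); y=np.array([0,0,-1.]); return R.from_matrix(np.c_[x,y,np.cross(x,y)])
def st():
    s=observe(); r=R.from_rotvec(s["orientation"]); print(round(float(s["time_s"]),2),np.round(s["ee_pos"],4),"q",np.round(s["joint_pos"],3),"f",np.round(s["ft_force"],1),"gap",round(s["finger_gap"]*1e3,1)); print(np.round(r.as_matrix(),3).tolist())
    open("fk.jsonl","a").write(json.dumps([np.array(s["joint_pos"]).tolist(),np.array(s["ee_pos"]).tolist(),np.array(s["orientation"]).tolist()])+"\n")
    return s,r
E
python3 - <<'E'
from h import *
st()
rows([([.30,.22,.32],down(-10)),([.45,-.205,.32],down(-95))],60)
E
```

```text
0.1 [0.1487 0.5551 0.3019] q [ 1.188  0.277  1.506  0.     1.361 -0.121] f [-1.3  0.   0.2] gap 94.1
[[0.259, -0.001, -0.966], [0.966, -0.001, 0.259], [-0.002, -1.0, 0.0]]
travel [[-32,-2,-26],[-27,-2,-30],[-21,-2,-35],[-16,-2,-38],[-9,-2,-40],[-3,-2,-40],[5,-2,-41],[11,-2,-39]]
rot [[0,9,0],[0,10,0],[0,9,0],[0,10,0],[0,9,0],[0,10,0],[0,9,0],[0,10,0]]
fingers [60, 60, 60, 60, 60, 60, 60, 60]
travel [[17.1,-1.7,-37.4],[22,0,-39],[28,0,-36],[33,0,-31],[37,0,-25],[40,0,-20],[43,0,-14],[45,0,-7]]
rot [[0.1,9,0],[0,9,0],[0,8,0],[0,9,0],[0,8,0],[0,9,0],[0,8,0],[0,9,0]]
fingers [60, 60, 60, 60, 60, 60, 60, 60]
travel [[45,0,-1],[44,0,6],[43.7,-0.2,12.8]]
rot [[0,8,0],[0,9,0],[0,8,0]]
fingers [60, 60, 60]
```

Emit:
send_rows(
  travel=[
    [-32,-2,-26],
    [-27,-2,-30],
    [-21,-2,-35],
    [-16,-2,-38],
    [-9,-2,-40],
    [-3,-2,-40],
    [5,-2,-41],
    [11,-2,-39],
  ],
  rot=[
    [0,9,0],
    [0,10,0],
    [0,9,0],
    [0,10,0],
    [0,9,0],
    [0,10,0],
    [0,9,0],
    [0,10,0],
  ],
  fingers=[60,60,60,60,60,60,60,60],
)

```text
time_s: 1.1
ee_pos: [0.2838, 0.2566, 0.3185]
orientation: [-1.571, 0.018, -0.018]
ft_force: [0.8, 0.4, -0.1]
finger_gap: 0.06
```

Emit:
send_rows(
  travel=[
    [17,-2,-37],
    [22,0,-39],
    [28,0,-36],
    [33,0,-31],
    [37,0,-25],
    [40,0,-20],
    [43,0,-14],
    [45,0,-7],
  ],
  rot=[
    [0,9,0],
    [0,9,0],
    [0,8,0],
    [0,9,0],
    [0,8,0],
    [0,9,0],
    [0,8,0],
    [0,9,0],
  ],
  fingers=[60,60,60,60,60,60,60,60],
)

```text
time_s: 2.1
ee_pos: [0.4055, -0.0784, 0.3204]
orientation: [-1.352, 0.953, -0.952]
ft_force: [1.0, 0.6, -0.1]
finger_gap: 0.06
```

Emit:
send_rows(
  travel=[
    [45,0,-1],
    [44,0,6],
    [44,0,13],
    [0,0,0],
  ],
  rot=[
    [0,8,0],
    [0,9,0],
    [0,8,0],
    [0,0,0],
  ],
  fingers=[60,60,60,60],
)

```text
time_s: 2.6
ee_pos: [0.451, -0.2073, 0.3198]
orientation: [-1.166, 1.276, -1.275]
ft_force: [0.1, 0.9, -0.6]
finger_gap: 0.0598
```

```bash
cat >> h.py <<'E'
def wrist(name):
    s=observe(); p,d=read_camera("wrist"); np.savez(f"pics/{name}.npz",p=p,d=d,pos=s["ee_pos"],rv=s["orientation"]); cv2.imwrite(f"pics/{name}.png",p[:,:,::-1]); return p,d
def wpose(name):
    f=np.load(f"pics/{name}.npz"); c=get_calibration("wrist"); T=np.eye(4); T[:3,:3]=R.from_rotvec(f["rv"]).as_matrix(); T[:3,3]=f["pos"]; return f["p"],f["d"],c["intrinsics"],T@c["T_tool_cam"]
def wray(name,uv):
    p,d,K,T=wpose(name); uv=np.asarray(uv,float).reshape(-1,2); a=(uv-K[:2,2])/K[0,0]; th=np.linalg.norm(a,axis=1)+1e-9
    r=np.c_[np.sin(th)*a[:,0]/th,-np.sin(th)*a[:,1]/th,-np.cos(th)]; return T[:3,3],r@T[:3,:3].T
def wplane(name,uv,z):
    o,r=wray(name,uv); return o+r*((z-o[2])/r[:,2])[:,None]
E
python3 - <<'E'
from h import *
st(); wrist("w1")
E
```

```text
2.6 [ 0.451  -0.2073  0.3198] q [-5.710e-01  1.470e-01  1.633e+00 -1.000e-03  1.361e+00  1.091e+00] f [ 0.1  0.9 -0.6] gap 59.8
[[-0.09, -0.001, 0.996], [-0.996, -0.0, -0.09], [0.0, -1.0, -0.001]]
```

View pics/w1.png

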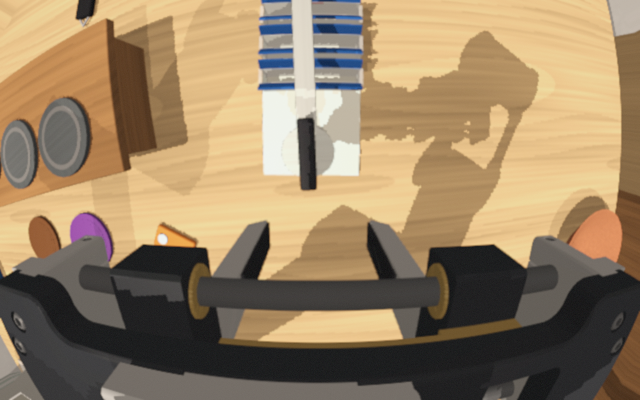

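Run:
```python
from h import *
np.set_printoptions(precision=4,suppress=True)
p,d,K,T=wpose("w1"); H,S,V=masks(p)
m=(V<60); m[:100]=0; m[200:]=0; m[:,:280]=0; m[:,340:]=0
for c in comps(m,100):
    uv=np.argwhere(c)[:,::-1]; w=wplane("w1",uv,.152)[:,:2]; print(c.sum(),uv.min(0),uv.max(0),cv2.minAreaRect(w.astype(np.float32)))
print(wplane("w1",[(263,175.5),(360,175.5),(263,91),(361,91)],.008))
print("lips",wplane("w1",[(260,87),(363,87),(260,67),(363,67),(259,52),(363,52),(259,34),(363,34),(261,24),(363,24)],.071))
print("keeper",wplane("w1",[(296,100),(316,100),(293,5),(313,5)],.126))
```

```text
572 [299 119] [315 188] ((0.4947064220905304, -0.2046291083097458), (0.057036589831113815, 0.010795440524816513), 1.8765194416046143)
[[ 0.4596 -0.136   0.008 ]
 [ 0.448  -0.2614  0.008 ]
 [ 0.5683 -0.1478  0.008 ]
 [ 0.5564 -0.2712  0.008 ]]
lips [[ 0.5649 -0.1554  0.071 ]
 [ 0.5543 -0.2645  0.071 ]
 [ 0.587  -0.1573  0.071 ]
 [ 0.5763 -0.2666  0.071 ]
 [ 0.6041 -0.1576  0.071 ]
 [ 0.5931 -0.2683  0.071 ]
 [ 0.6249 -0.1591  0.071 ]
 [ 0.6138 -0.2705  0.071 ]
 [ 0.6365 -0.1621  0.071 ]
 [ 0.6256 -0.2718  0.071 ]]
keeper [[ 0.5413 -0.1958  0.126 ]
 [ 0.5396 -0.2134  0.126 ]
 [ 0.6318 -0.2009  0.126 ]
 [ 0.6297 -0.2189  0.126 ]]
```

Run:
```python
from h import *
rows([([.494,-.203,.30],down(-95)),([.494,-.203,.224],down(-95),20)],60)
```

```text
travel [[-6.3,19.7,43.4],[0,19,0],[0,19,0],[0,19,0],[-0.1,19,0]]
rot [[0.1,-0.1,-0.1],[0,0,0],[0,0,0],[0,0,0],[0,0,0]]
fingers [60, 60, 60, 60, 60]
```

Emit:
send_rows(
  travel=[
    [-6,20,43],
    [0,19,0],
    [0,19,0],
    [0,19,0],
    [0,19,0],
    [0,0,0],
  ],
  rot=[
    [0,0,0],
    [0,0,0],
    [0,0,0],
    [0,0,0],
    [0,0,0],
    [0,0,0],
  ],
  fingers=[60,60,60,60,60,60],
)

```text
time_s: 3.4
ee_pos: [0.4922, -0.2005, 0.2235]
orientation: [-1.169, 1.276, -1.268]
ft_force: [0.9, 0.2, -0.1]
finger_gap: 0.06
```

Emit:
send_rows(
  travel=[
    [0,0,0],
    [0,0,0],
    [0,0,0],
    [0,0,0],
    [0,0,0],
    [0,0,0],
  ],
  rot=[
    [0,0,0],
    [0,0,0],
    [0,0,0],
    [0,0,0],
    [0,0,0],
    [0,0,0],
  ],
  fingers=[20,10,5,5,5,5],
  newtons=20,
)

```text
time_s: 4.15
ee_pos: [0.4937, -0.2019, 0.2248]
orientation: [-1.166, 1.274, -1.273]
ft_force: [-0.9, 0.9, 0.9]
finger_gap: 0.0141
```

Run:
```python
from h import *
st()
```

```text
4.15 [ 0.4937 -0.2019  0.2248] q [-5.190e-01  2.710e-01  1.717e+00  1.000e-03  1.154e+00  1.138e+00] f [-0.9  0.9  0.9] gap 14.1
[[-0.087, 0.0, 0.996], [-0.996, 0.001, -0.087], [-0.001, -1.0, 0.0]]
```

Emit:
send_rows(
  travel=[
    [0,0,0],
    [0,0,0],
    [0,0,0],
    [0,0,0],
    [0,0,0],
    [0,0,0],
    [0,0,0],
    [0,0,0],
  ],
  rot=[
    [0,-6,0],
    [0,-7,0],
    [0,-7,0],
    [0,-7,0],
    [0,-7,0],
    [0,-7,0],
    [0,-7,0],
    [0,-7,0],
  ],
  fingers=[5,5,5,5,5,5,5,5],
)

```text
time_s: 5.15
ee_pos: [0.4939, -0.2021, 0.2248]
orientation: [-1.5, 0.543, -0.544]
ft_force: [0.2, 2.2, 2.3]
finger_gap: 0.0136
```

Emit:
send_rows(
  travel=[
    [0,0,0],
    [0,0,0],
    [0,0,0],
    [0,0,0],
    [0,0,0],
  ],
  rot=[
    [0,-7,0],
    [0,-7,0],
    [0,-5,0],
    [0,0,0],
    [0,0,0],
  ],
  fingers=[5,5,5,5,5],
)

```text
time_s: 5.78
ee_pos: [0.4939, -0.2021, 0.2248]
orientation: [-1.551, 0.288, -0.289]
ft_force: [1.5, 2.8, 1.3]
finger_gap: 0.0139
```

Emit:
send_rows(
  travel=[
    [0,0,0],
    [0,0,0],
    [0,0,0],
    [0,-25,0],
    [0,-35,0],
    [0,-35,0],
    [0,0,0],
  ],
  rot=[
    [0,0,0],
    [0,0,0],
    [0,0,0],
    [0,0,0],
    [0,0,0],
    [0,0,0],
    [0,0,0],
  ],
  fingers=[30,50,50,50,50,50,50],
)

```text
time_s: 6.65
ee_pos: [0.4946, -0.2031, 0.3223]
orientation: [-1.554, 0.283, -0.292]
ft_force: [0.5, -0.2, 0.6]
finger_gap: 0.0501
```

Run:
```python
from h import *
st(); wrist("w2")
```

```text
6.65 [ 0.4946 -0.2031  0.3223] q [-0.52   0.202  1.558 -0.     1.376 -0.153] f [ 0.5 -0.2  0.6] gap 50.1
[[0.934, 0.005, 0.359], [-0.359, -0.003, 0.934], [0.006, -1.0, -0.001]]
```

View pics/w2.png

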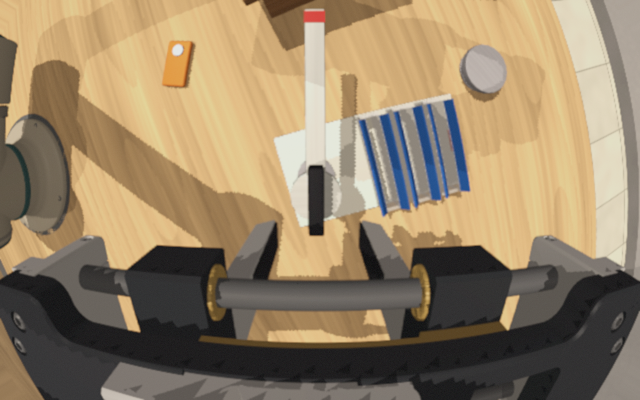

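Run:
```python
from h import *
np.set_printoptions(precision=4,suppress=True)
p,d,K,T=wpose("w2"); H,S,V=masks(p)
m=(H>95)&(H<130)&(S>120)&(V>50); m[:90]=0; m[225:]=0; m[:,:350]=0;m[:,480:]=0
uv=np.argwhere(m)[:,::-1]; w=wplane("w2",uv,.071)[:,:2]; b=cv2.minAreaRect(w.astype(np.float32)); print(m.sum(),b)
print(wplane("w2",[(275,139),(301,226),(448,97)],.008))
rows([([.40,.20,.42],down(-90))],50)
```

```text
3300 ((0.6131158471107483, -0.21286514401435852), (0.10984474420547485, 0.11181112378835678), 84.56244659423828)
[[ 0.4627 -0.1383  0.008 ]
 [ 0.4508 -0.2586  0.008 ]
 [ 0.6992 -0.1636  0.008 ]]
travel [[-26,-11,38],[-31,-11,34],[-34,-11,30],[-39,-12,25],[-42,-11,19],[-43,-11,15],[-45,-11,8],[-46,-11,1]]
rot [[0,8,0],[0,7,0],[0,8,0],[0,8,0],[0,7,0],[0,8,0],[0,8,0],[0,7,0]]
fingers [50, 50, 50, 50, 50, 50, 50, 50]
travel [[-46.1,-11.3,-4.2]]
rot [[-0.1,8,0.1]]
fingers [50]
```

Emit:
send_rows(
  travel=[
    [-26,-11,38],
    [-31,-11,34],
    [-34,-11,30],
    [-39,-12,25],
    [-42,-11,19],
    [-43,-11,15],
    [-45,-11,8],
    [-46,-11,1],
  ],
  rot=[
    [0,8,0],
    [0,7,0],
    [0,8,0],
    [0,8,0],
    [0,7,0],
    [0,8,0],
    [0,8,0],
    [0,7,0],
  ],
  fingers=[50,50,50,50,50,50,50,50],
)

```text
time_s: 7.7
ee_pos: [0.4095, 0.1563, 0.4072]
orientation: [-1.273, 1.111, -1.108]
ft_force: [0.8, 0.4, -0.1]
finger_gap: 0.05
```

Emit:
send_rows(
  travel=[
    [-46,-11,-4],
    [0,0,0],
    [0,0,0],
  ],
  rot=[
    [0,8,0],
    [0,0,0],
    [0,0,0],
  ],
  fingers=[50,50,50],
)

```text
time_s: 8.07
ee_pos: [0.3998, 0.1996, 0.4182]
orientation: [-1.213, 1.209, -1.208]
ft_force: [-0.3, 1.1, -0.4]
finger_gap: 0.0502
```

Run:
```python
from h import *
st(); wrist("w3")
```

```text
8.07 [0.3998 0.1996 0.4182] q [ 3.080e-01  3.200e-02  1.525e+00 -1.000e-03  1.587e+00  1.877e+00] f [-0.3  1.1 -0.4] gap 50.2
[[0.001, -0.002, 1.0], [-1.0, -0.002, 0.001], [0.002, -1.0, -0.002]]
```

View pics/w3.png

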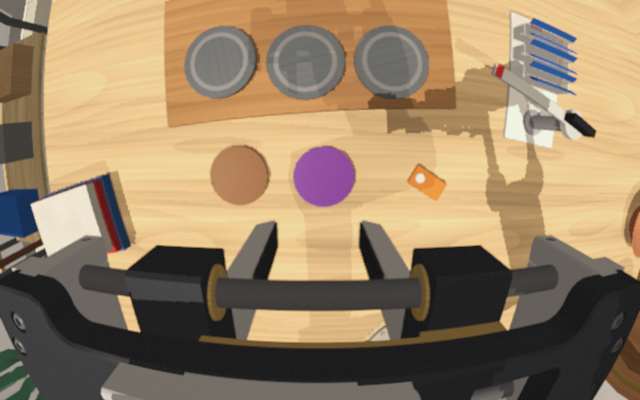

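```bash
cat >> h.py <<'E'
def wcoasters(name,z=.108,amin=1500):
    p,d,K,T=wpose(name); H,S,V=masks(p); out=[]
    m=((S<60)&(V<165)&(V>55)).astype(np.uint8); m[215:]=0
    m=cv2.morphologyEx(m,cv2.MORPH_OPEN,np.ones((3,3)))
    for c in comps(m,amin):
        k,_=cv2.findContours(c.astype(np.uint8),0,2); h=cv2.convexHull(max(k,key=len)).reshape(-1,2)
        w=wplane(name,h,z)[:,:2]; e=cv2.fitEllipse(w.astype(np.float32)); out.append((np.round(e[0],4),np.round(e[1],4),np.round(h.mean(0)),int(c.sum())))
    return out
E
python3 - <<'E'
from h import *
np.set_printoptions(precision=4,suppress=True)
for o in wcoasters("w3"): print(o)
print(wplane("w3",[(168,126),(312,119),(455,108)],.1), wplane("w3",[(240,175),(325,176)],.008))
p,d,K,T=wpose("w3")
for u,v in [(168,123),(300,114),(400,90)]: print(p[v,u],d[v,u])
E
```

```text
(array([0.5483, 0.2157]), array([0.0978, 0.0981]), array([308.,  61.]), 4434)
(array([0.5542, 0.328 ]), array([0.0976, 0.099 ]), array([221.,  59.]), 3798)
(array([0.5514, 0.1048]), array([0.0975, 0.0985]), array([392.,  61.]), 4197)
[[0.4723 0.4073 0.1   ]
 [0.4736 0.207  0.1   ]
 [0.4959 0.0124 0.1   ]] [[0.3864 0.3272 0.008 ]
 [0.384  0.1879 0.008 ]]
[207 155  97] 0.38667783
[222 183 130] 0.4813718
[129 123 117] 0.371046
```

Run:
```python
from h import *
u=np.array([.998,.06,0]); r=down(-86.6)
c=np.array([.551,.102,0]); t=np.array([.5005,.099,0])
z=lambda v:np.array([0,0,v])
a=c+62*u/1000; b=t+48*u/1000; print(a,b)
rows([(a+z(.27),r),(a+z(.2005),r,25),(b+z(.2005),r,8)],60)
```

```text
[0.612876 0.10572  0.      ] [0.548404 0.10188  0.      ]
travel [[16,25,36],[16,24,35],[16,25,35],[17,25,35],[16,24,35],[17.8,25.1,34.7],[0,23,0],[0,23,0]]
rot [[0,-1,0],[0,0,0],[0,-1,0],[0,0,0],[0,-1,0],[0.1,-0.4,0.1],[0,0,0],[0,0,0]]
fingers [60, 60, 60, 60, 60, 60, 60, 60]
travel [[0,23.5,0],[0,0,-7],[0,0,-7],[0,0,-8],[0,0,-7],[0,0,-7],[0,0,-7],[0,0,-7]]
rot [[0,0,0],[0,0,0],[0,0,0],[0,0,0],[0,0,0],[0,0,0],[0,0,0],[0,0,0]]
fingers [60, 60, 60, 60, 60, 60, 60, 60]
travel [[0,0,-7],[0,0,-7.6]]
rot [[0,0,0],[0,0,0]]
fingers [60, 60]
```

Emit:
send_rows(
  travel=[
    [16,25,36],
    [16,24,35],
    [16,25,35],
    [17,25,35],
    [16,24,35],
    [18,25,35],
    [0,0,0],
  ],
  rot=[
    [0,-1,0],
    [0,0,0],
    [0,-1,0],
    [0,0,0],
    [0,-1,0],
    [0,-0.4,0],
    [0,0,0],
  ],
  fingers=[60,60,60,60,60,60,60],
)

```text
time_s: 9.0
ee_pos: [0.6146, 0.1032, 0.2677]
orientation: [-1.24, 1.172, -1.166]
ft_force: [-0.3, 0.6, -0.3]
finger_gap: 0.06
```

Emit:
send_rows(
  travel=[
    [0,23,0],
    [0,23,0],
    [0,23.5,0],
    [0,0,0],
    [0,0,0],
  ],
  rot=[
    [0,0,0],
    [0,0,0],
    [0,0,0],
    [0,0,0],
    [0,0,0],
  ],
  fingers=[60,60,60,60,60],
)

```text
time_s: 9.62
ee_pos: [0.6138, 0.1063, 0.2034]
orientation: [-1.235, 1.165, -1.166]
ft_force: [0.7, 0.4, 0.6]
finger_gap: 0.0598
```

Run:
```python
from h import *
st()
```

```text
9.62 [0.6138 0.1063 0.2034] q [0.06  0.413 1.551 0.    1.176 1.572] f [0.7 0.4 0.6] gap 59.8
[[0.059, 0.001, 0.998], [-0.998, 0.0, 0.059], [-0.0, -1.0, 0.001]]
```

Emit:
send_rows(
  travel=[
    [0,2.5,-3],
    [0,0,-7],
    [0,0,-7],
    [0,0,-7],
    [0,0,-7],
    [0,0,-7],
    [0,0,-7],
    [0,0,-7],
  ],
  rot=[
    [0,0,0],
    [0,0,0],
    [0,0,0],
    [0,0,0],
    [0,0,0],
    [0,0,0],
    [0,0,0],
    [0,0,0],
  ],
  fingers=[60,60,60,60,60,60,60,60],
)

```text
time_s: 10.62
ee_pos: [0.5615, 0.1036, 0.1999]
orientation: [-1.236, 1.165, -1.166]
ft_force: [1.8, 0.2, 2.4]
finger_gap: 0.0598
```

Emit:
send_rows(
  travel=[
    [0,0,-6],
    [0,0,-5],
    [0,0,-2],
    [0,0,0],
    [0,0,0],
  ],
  rot=[
    [0,0,0],
    [0,0,0],
    [0,0,0],
    [0,0,0],
    [0,0,0],
  ],
  fingers=[60,60,60,60,60],
)

```text
time_s: 11.25
ee_pos: [0.5485, 0.1028, 0.1995]
orientation: [-1.237, 1.166, -1.165]
ft_force: [0.0, 0.1, 1.0]
finger_gap: 0.0599
```

Run:
```python
from h import *
st()
p,d=read_camera("scene"); np.savez("pics/s1.npz",p=p,d=d); cv2.imwrite("pics/s1.png",p[:,:,::-1])
p,d=read_camera("side"); np.savez("pics/d1.npz",p=p,d=d); 
H,S,V=masks(p); P=cloud("side",d); m=(S<70)&(V<140)&(abs(P[...,2]-.108)<.012)&(P[...,0]>.3)&(P[...,0]<.7)
for c in comps(m,150):
    k,_=cv2.findContours(c.astype(np.uint8),0,2); w=plane("side",cv2.convexHull(max(k,key=len)).reshape(-1,2),.108)[:,:2].astype(np.float32); print(cv2.minEnclosingCircle(w))
```

```text
11.25 [0.5485 0.1028 0.1995] q [0.061 0.328 1.7   0.    1.114 1.572] f [0.  0.1 1. ] gap 59.9
[[0.059, -0.001, 0.998], [-0.998, 0.0, 0.059], [-0.0, -1.0, -0.001]]
((0.549533486366272, 0.3248932957649231), 0.05060321092605591)
((0.5392676591873169, 0.21103626489639282), 0.050075579434633255)
((0.5074468851089478, 0.09260574728250504), 0.05841389670968056)
```

Emit:
send_rows(
  travel=[
    [0,-3,8],
    [0,-40,8],
    [0,-45,0],
    [0,-45,0],
    [0,0,0],
    [0,0,0],
    [0,0,0],
    [0,0,0],
  ],
  rot=[
    [0,0,0],
    [0,0,0],
    [0,0,0],
    [0,0,0],
    [0,0,10],
    [0,0,10],
    [0,0,10],
    [0,0,0],
  ],
  fingers=[60,60,60,60,60,60,60,60],
)

```text
time_s: 12.35
ee_pos: [0.5649, 0.1015, 0.3311]
orientation: [-0.854, 1.387, -0.772]
ft_force: [-0.2, 0.1, 1.0]
finger_gap: 0.06
```

Run:
```python
from h import *
st(); wrist("w4")
```

```text
12.35 [0.5649 0.1015 0.3311] q [-0.198  0.283  1.522  0.505  1.495  1.238] f [-0.2  0.1  1. ] gap 60.0
[[0.046, -0.031, 0.998], [-0.865, 0.499, 0.055], [-0.5, -0.866, -0.004]]
```

Emit:
send_rows(
  travel=[
    [0,0,0],
    [0,0,0],
    [0,0,0],
    [0,0,0],
    [0,0,0],
    [0,0,0],
  ],
  rot=[
    [10,0,0],
    [10,0,0],
    [0,0,10],
    [0,10,0],
    [0,10,0],
    [0,0,0],
  ],
  fingers=[60,60,60,60,60,60],
)

```text
time_s: 13.15
ee_pos: [0.5645, 0.1049, 0.3331]
orientation: [-0.333, 1.546, -0.935]
ft_force: [-0.4, 0.4, -1.0]
finger_gap: 0.0596
```

```bash
cat > fk.py <<'E'
import numpy as np, json
from scipy.spatial.transform import Rotation as R
from scipy.optimize import least_squares
def rz(a): return R.from_euler("z",a)
def ry(a): return R.from_euler("y",a)
def fk(q,k):
    # k: h, a1, lat, L2, ex, L3, wx, wy, wz(after q4), tool
    h,a1,lat,L2,ex,L3,wx,wy,tl,tx,ty=k
    A=rz(q[0]); B=A*ry(q[1]); C=B*ry(q[2]); D=C*rz(SG[0]*q[3]); E=D*ry(q[4]); F=E*rz(SG[1]*q[5])
    p=A.apply([a1,lat,h])+B.apply([0,0,L2])+C.apply([ex,0,L3])+D.apply([wx,wy,0])+E.apply([tx,ty,tl])
    return p,F*R0
SG=[1,1]; R0=R.identity()
K0=[.2,0,.07,.4,0,.4,0,0,.1,0,0]
def setup(data,verbose=True):
    global R0,SG
    best=None
    for s4 in (1,-1):
        for s6 in (1,-1):
            SG=[s4,s6]; R0=R.identity()
            rel=[fk(q,K0)[1].inv()*R.from_rotvec(o) for q,p,o in data]
            M=R.concatenate(rel).mean(); e=max((M.inv()*x).magnitude() for x in rel)
            if best is None or e<best[0]: best=(e,SG,M)
    e,SG,R0=best
    f=lambda k:np.r_[np.ravel([fk(q,k)[0]-np.array(p) for q,p,o in data]),1e-4*(np.array(k)-K0)]
    r=least_squares(f,K0)
    if verbose: print("rot err deg",np.degrees(e),SG,"\n",np.round(R0.as_matrix(),3).tolist(),"\nk",np.round(r.x,4),"max pos err mm",abs(r.fun[:3*len(data)]).max()*1e3)
    return r.x
data=[json.loads(l) for l in open("fk.jsonl")]
K=setup(data,__name__=="__main__")
E
python3 - <<'E'
from h import *
st(); wrist("w5")
E
python3 fk.py
```

```text
13.15 [0.5645 0.1049 0.3331] q [-0.311  0.177  1.778  0.833  1.21   1.291] f [-0.4  0.4 -1. ] gap 59.6
[[-0.222, 0.299, 0.928], [-0.683, 0.631, -0.366], [-0.696, -0.716, 0.064]]
rot err deg 4.5989274219164056e-14 [1, 1] 
 [[-1.0, 0.0, 0.0], [0.0, -0.0, 1.0], [0.0, 1.0, 0.0]] 
k [ 0.1368 -0.      0.0694  0.6297  0.0604  0.4211  0.     -0.      0.2931
 -0.     -0.    ] max pos err mm 1.1089908213968158e-05
```

```bash
cat > ik.py <<'E'
from fk import *
lo=np.array([-2.89,-.75,.22,-1.18,.11,-2.7])+.03; hi=np.array([2.89,2.08,2.7,4.32,2.71,2.7])-.03
def ik(p,r,seeds=None,tol=2e-4):
    sols=[]; rng=np.random.default_rng(0)
    if seeds is None: seeds=rng.uniform(lo,hi,(40,6))
    def f(q):
        P,Q=fk(q,K); return np.r_[P-p,.3*(Q.inv()*r).as_rotvec()]
    for s in seeds:
        o=least_squares(f,np.clip(s,lo+1e-3,hi-1e-3),bounds=(lo,hi))
        if np.abs(o.fun).max()<tol and not any(np.abs(o.x-t).max()<.02 for t in sols): sols.append(o.x)
    return sols
def horiz(psi,up):
    a=np.radians(psi); y=np.array([np.cos(a),np.sin(a),0]); x=np.array([0,0,float(up)]); return R.from_matrix(np.c_[x,y,np.cross(x,y)])
def elbow(q): A=R.from_euler("z",q[0]); B=A*ry(q[1]); return A.apply([0,K[2],K[0]])+B.apply([0,0,K[3]])
E
cat > enum.py <<'E'
from ik import *
for nm,C in (("A",(.5005,.099)),("B",(.494,.21)),("C",(.487,.325))):
    for psi in (-40,-20,0,40,50,60,70):
        d=np.array([np.cos(np.radians(psi)),np.sin(np.radians(psi)),0]); p=np.array([C[0],C[1],.104])-np.array([.015,0,0])-.11*d
        for up in (1,-1):
            for q in ik(p,horiz(psi,up),np.random.default_rng(0).uniform(lo,hi,(14,6))): print(nm,psi,up,np.round(q,2))
E
mv() { :; }; mv enum.py; cp enum.py en.py; rm enum.py; time python3 en.py
python3 - <<'E'
from h import *
for o in wcoasters("w4",amin=700): print(o)
E
```

```text
A 50 -1 [-0.97  1.05  2.56  1.32  1.45 -0.45]
A 60 -1 [-0.91  0.94  2.39  1.19  1.5  -0.17]
A 70 -1 [-0.83  0.9   2.22  1.09  1.58  0.01]
B 60 -1 [-0.69  1.04  2.56  1.42  1.5  -0.45]
B 70 -1 [-0.64  0.94  2.38  1.28  1.52 -0.17]
C 70 -1 [-0.37  0.99  2.49  1.55  1.57 -0.34]
(array([0.7376, 0.0485]), array([0.013 , 0.0875]), array([505.,  22.]), 767)
(array([ 0.4985, -0.8685]), array([0.399 , 4.3888]), array([20., 80.]), 2557)
(array([0.5861, 0.6776]), array([0.0807, 0.1842]), array([133., 141.]), 947)
(array([0.5556, 0.3265]), array([0.0976, 0.1015]), array([255., 176.]), 1378)
(array([0.5547, 0.33  ]), array([0.0694, 0.0702]), array([251., 172.]), 1670)
(array([0.5502, 0.2149]), array([0.0964, 0.1002]), array([330., 177.]), 1475)
(array([0.5486, 0.2157]), array([0.0681, 0.0692]), array([329., 186.]), 2355)
real	0m7.664s
user	0m8.123s
sys	0m0.083s
```

```bash
cat >> h.py <<'E'
def jpath(q1,q0=None,step=None):
    """joint-interpolated waypoints [(pos,R)], from the current joints"""
    import ik as I
    q0=np.array(observe()["joint_pos"]) if q0 is None else q0
    N=200; F=[I.fk(q0+(q1-q0)*k/N,I.K) for k in range(N+1)]
    out=[]; last=0
    for k in range(1,N+1):
        ang=np.degrees((F[last][1].inv()*F[k][1]).magnitude()); ds=np.linalg.norm(F[k][0]-F[last][0])*1e3; dq=np.abs(q1-q0).max()*(k-last)/N
        if k==N or ang>8.5 or ds>45 or dq>.17: out.append((F[k][0],F[k][1],100)); last=k
    return out
def chk(path):
    for w in path:
        p,r=w[0],w[1]; tip=p+r.apply([0,.097,0]); print(np.round(p,3),"tip",np.round(tip,3),"ydir",np.round(r.apply([0,1,0]),2),"wc",np.round(p-r.apply([0,.293,0]),2))
E
cat > pinch.py <<'E'
from h import *; import ik as I
def pose(C,psi,rel=(-24,-8),z=.104,back=0):
    """C coaster centre; tip offset rel in riser (n,t) mm; returns TCP"""
    u=np.array([.998,.06,0]); t=np.array([-.06,.998,0]); a=np.radians(psi); d=np.array([np.cos(a),np.sin(a),0])
    T=np.array([C[0],C[1],z])+(u*rel[0]+t*rel[1])/1000
    ro=I.horiz(psi,-1); off=ro.inv().apply(np.array([C[0],C[1],z])-T); return T-d*(.097+back/1000),ro,off
E
python3 - <<'E'
from pinch import *
C=(.5005,.0995); p0,r,off=pose(C,60); pb,_,_=pose(C,60,back=70); print("tip->centre tool",off,p0,pb)
v=pb+[0,0,.13]; qs=I.ik(v,r,[[-.9,.9,2.3,1.2,1.5,-.2]]); print(qs)
P=jpath(qs[0]); chk(P)
rows(P+[(pb,r,25)],44)
E
```

```text
tip->centre tool [0.         0.01989742 0.01561535] [0.428528   0.00607154 0.104     ] [ 0.393528   -0.05455024  0.104     ]
[array([-1.07216557,  0.59601243,  2.31961489,  1.03361922,  1.68789654,
        0.19370069])]
[0.548 0.079 0.299] tip [0.573 0.144 0.232] ydir [ 0.26  0.67 -0.7 ] wc [ 0.47 -0.12  0.5 ]
[0.526 0.053 0.267] tip [0.547 0.123 0.204] ydir [ 0.22  0.72 -0.66] wc [ 0.46 -0.16  0.46]
[0.498 0.028 0.24 ] tip [0.518 0.104 0.183] ydir [ 0.21  0.79 -0.58] wc [ 0.44 -0.2   0.41]
[0.466 0.005 0.22 ] tip [0.488 0.088 0.175] ydir [ 0.23  0.85 -0.47] wc [ 0.4  -0.25  0.36]
[ 0.439 -0.013  0.214] tip [0.466 0.075 0.181] ydir [ 0.28  0.9  -0.34] wc [ 0.36 -0.28  0.31]
[ 0.418 -0.028  0.217] tip [0.453 0.061 0.197] ydir [ 0.36  0.91 -0.21] wc [ 0.31 -0.29  0.28]
[ 0.402 -0.043  0.226] tip [0.445 0.043 0.218] ydir [ 0.44  0.89 -0.08] wc [ 0.27 -0.31  0.25]
[ 0.394 -0.055  0.234] tip [0.442 0.029 0.234] ydir [0.5  0.87 0.  ] wc [ 0.25 -0.31  0.23]
travel [[45.2,2.8,-8.2],[44.9,-0.7,-12.3],[42.5,-5.9,-17.3],[35.7,-13.4,-22.1],[19,-18.4,-19.5],[5.5,-20.5,-14.6],[-3.9,-21.6,-9.5],[-6.9,-14.6,-3.1]]
rot [[-3,1.1,1.7],[-2.9,1.2,3.1],[-2.2,1.1,5.2],[-0.7,0.9,7.8],[1.5,0.1,8.3],[3.3,-0.7,8],[4.5,-1.3,7.5],[3.7,-1.2,4.7]]
fingers [44, 44, 44, 44, 44, 44, 44, 44]
travel [[22,0,0],[21,0,0],[22,0,0],[22,0,0],[21,0,0],[22,0,0]]
rot [[0,0,0],[0,0,0],[0,0,0],[0,0,0],[0,0,0],[0,0,0]]
fingers [44, 44, 44, 44, 44, 44]
```

Emit:
send_rows(
  travel=[
    [45,3,-8],
    [45,-1,-12],
    [42.5,-6,-17.5],
    [35.5,-13.5,-22],
    [19,-18.5,-19.5],
    [5.5,-20.5,-14.5],
    [-4,-21.5,-9.5],
    [-7,-14.5,-3],
  ],
  rot=[
    [-3,1,1.5],
    [-3,1,3],
    [-2,1,5],
    [-0.5,1,8],
    [1.5,0,8.5],
    [3.5,-0.5,8],
    [4.5,-1.5,7.5],
    [3.5,-1,4.5],
  ],
  fingers=[44,44,44,44,44,44,44,44],
)

```text
time_s: 14.2
ee_pos: [0.3932, -0.0562, 0.2341]
orientation: [0.413, 1.526, -0.418]
ft_force: [-0.7, -1.0, -0.7]
finger_gap: 0.0442
```

Emit:
send_rows(
  travel=[
    [0,0,0],
    [0,0,0],
  ],
  rot=[
    [0,0,0],
    [0,0,0],
  ],
  fingers=[44,44],
)

```text
time_s: 14.45
ee_pos: [0.3939, -0.0552, 0.2342]
orientation: [0.407, 1.529, -0.418]
ft_force: [0.8, 0.0, -0.1]
finger_gap: 0.044
```

```bash
sed -i 's/0 if k<n else 1/0 if k<n else DEC/g; s/^import json,os/import json,os\nDEC=1/' h.py
python3 - <<'E'
from pinch import *
st(); C=(.5005,.0995); p0,r,off=pose(C,60); pb,_,_=pose(C,60,back=70)
rows([(pb,r,25)],44)
for n in ("scene","side"):
    p,d=read_camera(n); P=cloud(n,d); H,S,V=masks(p); cv2.imwrite(f"pics/{n}2.png",p[:,:,::-1])
    for c in comps((S<70)&(V<140)&(abs(P[...,2]-.108)<.012)&(P[...,0]>.3)&(P[...,0]<.7),150):
        k,_=cv2.findContours(c.astype(np.uint8),0,2); w=plane(n,cv2.convexHull(max(k,key=len)).reshape(-1,2),.108)[:,:2].astype(np.float32); print(n,cv2.minEnclosingCircle(w),c.sum())
E
```

```text
14.45 [ 0.3939 -0.0552  0.2342] q [-1.073  0.591  2.319  1.035  1.684  0.195] f [ 0.8  0.  -0.1] gap 44.0
[[0.0, 0.503, 0.864], [-0.007, 0.864, -0.503], [-1.0, -0.006, 0.004]]
travel [[22,0,0],[21,0,0],[22,1,-1],[22,0,0],[21,0,0],[22.1,0.2,-0.2]]
rot [[0,0,0],[0,0,0],[0,0,0],[0,0,0],[0,0,0],[-0.2,0.2,0.4]]
fingers [44, 44, 44, 44, 44, 44]
scene ((0.49998489022254944, 0.09581364691257477), 0.05020415037870407) 709
scene ((0.5482040643692017, 0.21123047173023224), 0.0504811555147171) 846
scene ((0.5535932183265686, 0.32452279329299927), 0.05074499920010567) 963
side ((0.5518408417701721, 0.3244183659553528), 0.05154880881309509) 585
side ((0.5453707575798035, 0.21100221574306488), 0.05091860890388489) 701
side ((0.49835512042045593, 0.09615566581487656), 0.05071443319320679) 729
```

View pics/scene2.png

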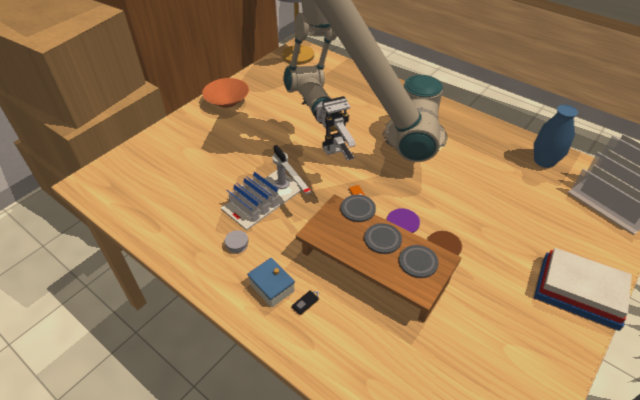

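Emit:
send_rows(
  travel=[
    [22,-1,-1],
    [21,0,0],
    [22,0,0],
    [22,0,0],
    [21,0,0],
    [22,0,0],
    [0,0,0],
    [0,0,0],
  ],
  rot=[
    [-0.2,0.2,0.4],
    [0,0,0],
    [0,0,0],
    [0,0,0],
    [0,0,0],
    [0,0,0],
    [0,0,0],
    [0,0,0],
  ],
  fingers=[40,40,40,40,40,40,40,40],
)

```text
time_s: 15.55
ee_pos: [0.3923, -0.0551, 0.1051]
orientation: [0.413, 1.531, -0.408]
ft_force: [0.6, 0.3, 0.4]
finger_gap: 0.0401
```

Run:
```python
from pinch import *
st(); C=(.4995,.0975); p0,r,off=pose(C,60); rows([(p0,r,12)],40)
wrist("w6")
```

```text
15.55 [ 0.3923 -0.0551  0.1051] q [-1.076  0.93   2.346  1.023  1.504 -0.114] f [0.6 0.3 0.4] gap 40.1
[[0.001, 0.5, 0.866], [0.003, 0.866, -0.5], [-1.0, 0.003, -0.0]]
travel [[0,11,0],[0,12,0],[1,11,0],[0,12,1],[0,11,0],[0.3,11.8,-0.1]]
rot [[0,0,0],[0,0,0],[0,0,0],[0,0,0],[0,0,0],[0,0,-0.2]]
fingers [40, 40, 40, 40, 40, 40]
```

View pics/w6.png

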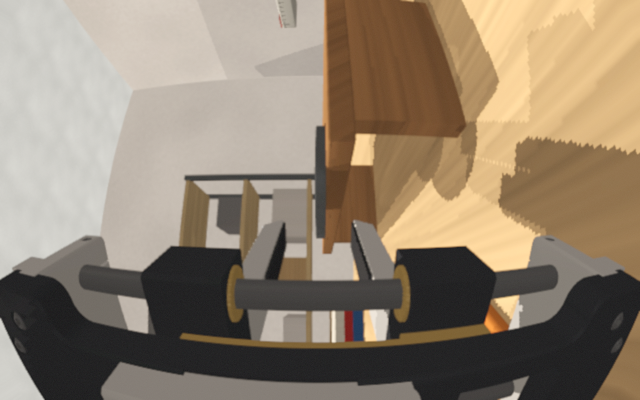

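Emit:
send_rows(
  travel=[
    [0,11,0],
    [0,12,0],
    [0.5,11,0],
    [0,12,0.5],
    [0.5,11,0],
    [0,12,0],
    [0,0,0],
  ],
  rot=[
    [0,0,0],
    [0,0,0],
    [0,0,0],
    [0,0,0],
    [0,0,0],
    [0,0,0],
    [0,0,0],
  ],
  fingers=[40,40,40,40,40,40,40],
)

```text
time_s: 16.48
ee_pos: [0.4272, 0.0051, 0.1038]
orientation: [0.414, 1.533, -0.407]
ft_force: [0.2, 0.3, 0.3]
finger_gap: 0.04
```

Emit:
send_rows(
  travel=[
    [0,0,0],
    [0,0,0],
    [0,0,0],
    [0,0,0],
    [0,0,0],
    [0,0,0],
    [0,0,0],
  ],
  rot=[
    [0,0,0],
    [0,0,0],
    [0,0,0],
    [0,0,0],
    [0,0,0],
    [0,0,0],
    [0,0,0],
  ],
  fingers=[25,15,8,3,3,3,3],
  newtons=30,
)

```text
time_s: 17.35
ee_pos: [0.4273, 0.0039, 0.1037]
orientation: [0.415, 1.531, -0.409]
ft_force: [-0.2, -1.4, 0.8]
finger_gap: 0.0079
```

Run:
```python
from pinch import *
st(); p,d=read_camera("scene"); cv2.imwrite("pics/s3.png",cv2.resize(p[150:290,270:470,::-1],(600,420)))
```

```text
17.35 [0.4273 0.0039 0.1037] q [-0.914  0.949  2.393  1.189  1.499 -0.185] f [-0.2 -1.4  0.8] gap 7.9
[[0.001, 0.502, 0.865], [0.003, 0.865, -0.502], [-1.0, 0.003, -0.001]]
```

```bash
cat >> pinch.py <<'E'
ORG=np.array([.6035,-.2122,0]); YAW=-5.4
EX=np.array([np.cos(np.radians(YAW)),np.sin(np.radians(YAW)),0]); EY=np.array([-EX[1],EX[0],0])
def place(x,cz,off):
    """TCP pose with the coaster's centre at organizer (x mm,0), height cz; off = tip->centre in tool frame"""
    r=down(YAW); c=ORG+EX*x/1000+np.array([0,0,cz]); return c-r.apply(off+np.array([0,.097,0])),r
E
python3 - <<'E'
from pinch import *
import pinch; DECo=0
s=observe(); p=np.array(s["ee_pos"]); r=R.from_rotvec(s["orientation"]); off=np.array([0,.0199,.0156])
lift=(p+[0,0,.12],r,30); q0=I.ik(lift[0],r,[s["joint_pos"]])[0]; print(q0)
pp,rr=place(50,.20,off); q1=I.ik(pp,rr,[[-.3,.4,1.5,0,1.2,-.2]]); print(pp,q1)
P=jpath(q1[0],q0); chk(P)
for w in P: print("c",np.round(w[0]+w[1].apply(off+[0,.097,0]),3),end=" ")
print(); rows([lift]+P,3)
E
```

```text
[-0.91379878  0.62310386  2.37286611  1.18695362  1.6290353   0.1360971 ]
[ 0.65181001 -0.23243618  0.3169    ] [array([-4.42999321e-01,  4.49494622e-01,  1.20143665e+00,  1.54067426e-13,
        1.49066138e+00, -3.48751541e-01])]
[0.428 0.002 0.213] tip [0.467 0.09  0.207] ydir [ 0.41  0.91 -0.05] wc [ 0.31 -0.27  0.23]
[ 0.429 -0.003  0.202] tip [0.46  0.088 0.19 ] ydir [ 0.32  0.94 -0.12] wc [ 0.34 -0.28  0.24]
[ 0.432 -0.012  0.191] tip [0.454 0.081 0.172] ydir [ 0.23  0.95 -0.2 ] wc [ 0.37 -0.29  0.25]
[ 0.437 -0.023  0.182] tip [0.451 0.069 0.154] ydir [ 0.15  0.95 -0.28] wc [ 0.39 -0.3   0.26]
[ 0.444 -0.036  0.174] tip [0.451 0.053 0.138] ydir [ 0.07  0.93 -0.37] wc [ 0.42 -0.31  0.28]
[ 0.454 -0.053  0.169] tip [0.454 0.033 0.124] ydir [ 0.    0.89 -0.46] wc [ 0.45 -0.31  0.3 ]
[ 0.466 -0.071  0.166] tip [0.461 0.01  0.113] ydir [-0.05  0.83 -0.55] wc [ 0.48 -0.31  0.33]
[ 0.482 -0.091  0.167] tip [ 0.472 -0.017  0.105] ydir [-0.1   0.76 -0.64] wc [ 0.51 -0.31  0.35]
[ 0.499 -0.111  0.172] tip [ 0.487 -0.045  0.102] ydir [-0.13  0.68 -0.72] wc [ 0.54 -0.31  0.38]
[ 0.52  -0.
[... 1060 characters left out ...]
,0],[-30,0,0],[-30,0,0],[-30,0.4,-0.1],[11.2,-1.7,1.4],[11.5,-3.5,2.2],[12,-5.5,3.1],[12.7,-7.5,3.9]]
rot [[0,0,0],[0,0,0],[0,0,0],[0,0,0],[-6.1,-6.2,-3],[-6,-6.1,-3.1],[-6.1,-6.2,-3],[-6,-6,-3.1]]
fingers [3, 3, 3, 3, 3, 3, 3, 3]
travel [[13.5,-9.9,4.5],[14.4,-12.3,5],[15.5,-15,5.3],[16.7,-17.7,5.3],[17.9,-20.7,5],[19.2,-23.6,4.4],[20.5,-26.7,3.3],[21.8,-29.6,1.9]]
rot [[-6,-6.1,-3.2],[-6,-5.9,-3.2],[-6,-5.9,-3.3],[-6,-5.7,-3.3],[-5.9,-5.7,-3.4],[-6,-5.4,-3.4],[-5.9,-5.3,-3.6],[-6,-5,-3.6]]
fingers [3, 3, 3, 3, 3, 3, 3, 3]
travel [[24.5,-35.4,0.1],[25.6,-38.8,-2.6],[24.5,-38.8,-5.6],[5.9,-9.1,-2.3]]
rot [[-6.4,-5.2,-3.9],[-6.4,-4.8,-3.9],[-6,-4.2,-3.7],[-1.4,-0.9,-0.9]]
fingers [3, 3, 3, 3]
```

View pics/s3.png

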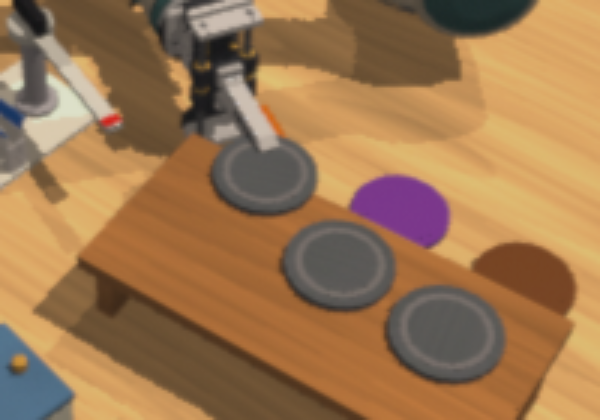

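```bash
sed -i 's/^DEC=1/DEC=0/' h.py
python3 - <<'E'
from pinch import *
s=observe(); p=np.array(s["ee_pos"]); r=R.from_rotvec(s["orientation"]); off=np.array([0,.0199,.0156])
lift=(p+[0,0,.28],r,45); q0=I.ik(lift[0],r,[s["joint_pos"]])[0]; print(q0)
pp,rr=place(50,.22,off); q1=I.ik(pp,rr,[[-.3,.4,1.5,0,1.2,-.2]]); print(pp,q1)
P=jpath(q1[0],q0)
for w in P: print("c",np.round(w[0]+w[1].apply(off+[0,.097,0]),3),np.round(w[0],2),"wc",np.round(w[0]-w[1].apply([0,.293,0]),2))
print(rows([lift]+P,3)[0])
E
```

```text
[-0.91379878  0.24206704  2.21939805  1.26517082  1.81371132  0.64432885]
[ 0.65181001 -0.23243618  0.3369    ] [array([-4.42999321e-01,  4.42966020e-01,  1.16424093e+00,  1.84169330e-12,
        1.53438571e+00, -3.48751541e-01])]
c [0.495 0.1   0.361] [0.43 0.   0.37] wc [ 0.31 -0.26  0.39]
c [0.492 0.098 0.338] [ 0.44 -0.    0.35] wc [ 0.33 -0.27  0.4 ]
c [0.489 0.092 0.314] [ 0.44 -0.01  0.34] wc [ 0.36 -0.28  0.42]
c [0.487 0.082 0.291] [ 0.45 -0.02  0.33] wc [ 0.38 -0.29  0.43]
c [0.487 0.068 0.269] [ 0.46 -0.04  0.32] wc [ 0.41 -0.29  0.45]
c [0.49  0.05  0.249] [ 0.46 -0.05  0.3 ] wc [ 0.44 -0.3   0.46]
c [0.495 0.028 0.23 ] [ 0.48 -0.07  0.3 ] wc [ 0.46 -0.3   0.48]
c [0.503 0.004 0.215] [ 0.49 -0.09  0.29] wc [ 0.49 -0.3   0.49]
c [ 0.514 -0.023  0.202] [ 0.51 -0.11  0.29] wc [ 0.51 -0.29  0.51]
c [ 0.529 -0.052  0.193] [ 0.52 -0.13  0.28] wc [ 0.54 -0.29  0.53]
c [ 0.546 -0.083  0.188] [ 0.54 -0.15  0.29] wc [ 0.56 -0.28  0.55]
c [ 0.566 -0.114  0.187] [ 0.57 -0.17  0.29] wc [ 0.58 -0.27  0.56]
c [ 0.589 -0.145  0.191] [ 0.59 -0.19  0.3 ] wc [ 0.61 -0.26  0.58]
c [ 0.615 -0.176  0.2  ] [ 0.62 -0.21  0.31] wc [ 0.63 -0.25  0.6 ]
c [ 0.642 -0.206  0.213] [ 0.64 -0.23  0.33] wc [ 0.64 -0.24  0.62]
c [ 0.653 -0.217  0.22 ] [ 0.65 -0.23  0.34] wc [ 0.65 -0.23  0.63]
travel [[-40,0,0],[-40,0,0],[-40,0,0],[-40,1,0],[-40,0,0],[-40,0,0],[-40,0,0],[14,-1,4]]
rot [[0,0,0],[0,0,0],[0,0,0],[0,0,0],[0,0,0],[0,0,0],[0,0,0],[-5,-6,-5]]
fingers [3, 3, 3, 3, 3, 3, 3, 3]
travel [[16,-1,5],[16,-3,5],[17,-5,5],[18,-6,5],[19,-7,4],[20,-8,5],[22,-10,3],[23,-11,2]]
rot [[-5,-5,-4],[-5,-6,-5],[-5,-6,-4],[-5,-6,-4],[-5,-6,-4],[-5,-7,-3],[-6,-6,-4],[-5,-6,-3]]
fingers [3, 3, 3, 3, 3, 3, 3, 3]
travel [[24,-13,1],[26,-15,0],[26,-15,-3],[28,-17,-4],[28,-19,-6],[28,-20,-9],[11,-7,-4]]
rot [[-6,-7,-3],[-5,-6,-4],[-6,-6,-3],[-5,-6,-2],[-6,-6,-3],[-6,-6,-3],[-2,-2,0]]
fingers [3, 3, 3, 3, 3, 3, 3]
[ 0.6520905  -0.23214062  0.33668373]
```

Center never below 0.187 (bottom 0.137 > keeper 0.126). Go.

Emit:
send_rows(
  travel=[
    [-40,0,0],
    [-40,0,0],
    [-40,0,0],
    [-40,1,0],
    [-40,0,0],
    [-40,0,0],
    [-40,0,0],
    [14,-1,4],
  ],
  rot=[
    [0,0,0],
    [0,0,0],
    [0,0,0],
    [0,0,0],
    [0,0,0],
    [0,0,0],
    [0,0,0],
    [-5,-6,-5],
  ],
  fingers=[3,3,3,3,3,3,3,3],
)

```text
time_s: 18.4
ee_pos: [0.4289, 0.0026, 0.3706]
orientation: [0.248, 1.459, -0.426]
ft_force: [-0.8, 0.3, -1.9]
finger_gap: 0.0079
```

Emit:
send_rows(
  travel=[
    [16,-1,5],
    [16,-3,5],
    [17,-5,5],
    [18,-6,5],
    [19,-7,4],
    [20,-8,5],
    [22,-10,3],
    [23,-11,2],
  ],
  rot=[
    [-5,-5,-4],
    [-5,-6,-5],
    [-5,-6,-4],
    [-5,-6,-4],
    [-5,-6,-4],
    [-5,-7,-3],
    [-6,-6,-4],
    [-5,-6,-3],
  ],
  fingers=[3,3,3,3,3,3,3,3],
)

```text
time_s: 19.4
ee_pos: [0.5057, -0.1066, 0.2837]
orientation: [-0.84, 0.759, -0.324]
ft_force: [0.3, 0.6, -1.8]
finger_gap: 0.0077
```

Emit:
send_rows(
  travel=[
    [24,-13,1],
    [26,-15,0],
    [26,-15,-3],
    [28,-17,-4],
    [28,-19,-6],
    [28,-20,-9],
    [11,-7,-4],
    [0,0,0],
  ],
  rot=[
    [-6,-7,-3],
    [-5,-6,-4],
    [-6,-6,-3],
    [-5,-6,-2],
    [-6,-6,-3],
    [-6,-6,-3],
    [-2,-2,0],
    [0,0,0],
  ],
  fingers=[3,3,3,3,3,3,3,3],
)

```text
time_s: 20.4
ee_pos: [0.6522, -0.2312, 0.3357]
orientation: [-1.569, 0.078, -0.061]
ft_force: [0.4, 0.6, -1.7]
finger_gap: 0.0081
```

Run:
```python
from pinch import *
st(); off=np.array([0,.0199,.0156])
pp,rr=place(50,.22,off); rows([(pp,rr)],3); print(pp)
wrist("w7")
```

```text
20.4 [ 0.6522 -0.2312  0.3357] q [-0.44   0.448  1.159 -0.003  1.545 -0.351] f [ 0.4  0.6 -1.7] gap 8.1
[[0.996, -0.01, 0.088], [-0.088, 0.001, 0.996], [-0.01, -1.0, 0.0]]
travel [[0,-1,-1]]
rot [[0,0,-1]]
fingers [3]
[ 0.65181001 -0.23243618  0.3369    ]
```

View pics/w7.png

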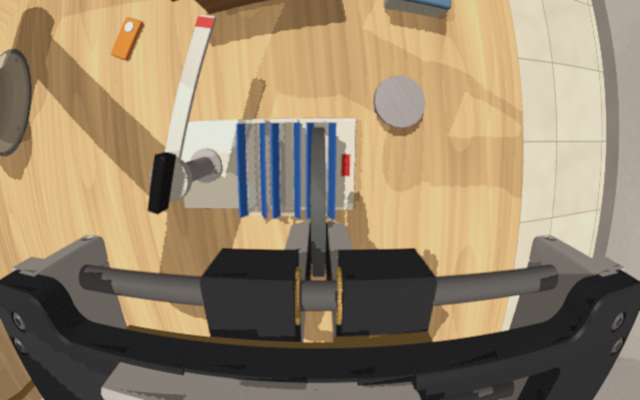

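Run:
```python
from pinch import *
f=lambda P:np.round([((q-ORG)@EX*1e3,(q-ORG)@EY*1e3) for q in P],1).tolist()
print("far rim",f(wplane("w7",[(318,128),(318,128),(318,200)],.22)))
print("lips",f(wplane("w7",[(311.5,125),(332.5,125),(308,216),(333,216),(242,125),(242,216)],.071)))
print("base",f(wplane("w7",[(355,120),(355,207),(186,122)],.008)))
s=observe(); print("tcp",f([s["ee_pos"]]))
```

```text
far rim [[49.0, 50.3], [49.0, 50.3], [49.2, 3.4]]
lips [[40.2, 52.4], [63.5, 52.6], [36.2, -52.5], [65.4, -52.3], [-38.9, 53.7], [-43.0, -53.6]]
base [[95.3, 59.9], [98.1, -58.2], [-138.1, 62.1]]
tcp [[49.6, -14.4]]
```

Emit:
send_rows(
  travel=[
    [1,0,-1],
    [0,22,0],
    [0,22,0],
    [0,22,0],
    [0,22,0],
    [0,15,0],
    [0,10,0],
    [0,10,0],
  ],
  rot=[
    [0,0,-0.6],
    [0,0,0],
    [0,0,0],
    [0,0,0],
    [0,0,0],
    [0,0,0],
    [0,0,0],
    [0,0,0],
  ],
  fingers=[3,3,3,3,3,3,3,3],
)

```text
time_s: 21.45
ee_pos: [0.6534, -0.2332, 0.2135]
orientation: [-1.57, 0.068, -0.072]
ft_force: [0.1, -0.0, -1.8]
finger_gap: 0.0077
```

Emit:
send_rows(
  travel=[
    [0,8,0],
    [0,8,0],
    [0,8,0],
    [0,5,0],
    [0,4,0],
    [0,0,0],
    [0,0,0],
  ],
  rot=[
    [0,0,0],
    [0,0,0],
    [0,0,0],
    [0,0,0],
    [0,0,0],
    [0,0,0],
    [0,0,0],
  ],
  fingers=[3,3,3,3,3,3,3],
)

```text
time_s: 22.32
ee_pos: [0.6535, -0.2331, 0.1809]
orientation: [-1.57, 0.068, -0.072]
ft_force: [-0.8, 1.1, -1.7]
finger_gap: 0.0081
```

Run:
```python
from pinch import *
s,r=st(); print([((s["ee_pos"]-ORG)@e*1e3).round(1) for e in (EX,EY)])
```

```text
22.32 [ 0.6535 -0.2331  0.1809] q [-4.430e-01  5.290e-01  1.406e+00  1.000e-03  1.204e+00 -3.540e-01] f [-0.8  1.1 -1.7] gap 8.1
[[0.996, 0.002, 0.089], [-0.089, -0.001, 0.996], [0.002, -1.0, -0.0]]
[np.float64(51.7), np.float64(-16.1)]
```

Now down until contact with the floor (expected TCP z ≈ 0.175).

Emit:
send_rows(
  travel=[
    [0,2,0],
    [0,2,0],
    [0,1,0],
    [0,0,0],
    [0,0,0],
  ],
  rot=[
    [0,0,0],
    [0,0,0],
    [0,0,0],
    [0,0,0],
    [0,0,0],
  ],
  fingers=[3,3,3,3,3],
)

```text
time_s: 22.95
ee_pos: [0.6535, -0.2332, 0.178]
orientation: [-1.571, 0.067, -0.073]
ft_force: [-2.8, 1.0, 7.6]
finger_gap: 0.0078
```

Emit:
send_rows(
  travel=[
    [0,1,0],
    [0,0,0],
  ],
  rot=[
    [0,0,0],
    [0,0,0],
  ],
  fingers=[3,3],
)

```text
time_s: 23.2
ee_pos: [0.6535, -0.2333, 0.1779]
orientation: [-1.571, 0.067, -0.073]
ft_force: [-3.1, 0.9, 10.9]
finger_gap: 0.0074
```

Emit:
send_rows(
  travel=[
    [0,0,0],
    [0,0,0],
    [0,0,0],
    [0,-10,0],
    [0,-25,0],
    [0,-30,0],
    [0,-45,0],
    [0,-45,0],
  ],
  rot=[
    [0,0,0],
    [0,0,0],
    [0,0,0],
    [0,0,0],
    [0,0,0],
    [0,0,0],
    [0,0,0],
    [0,0,0],
  ],
  fingers=[12,20,24,24,24,24,24,24],
)

```text
time_s: 24.2
ee_pos: [0.653, -0.2329, 0.3314]
orientation: [-1.57, 0.068, -0.072]
ft_force: [-0.2, 0.2, 0.4]
finger_gap: 0.0239
```

```bash
cat >> h.py <<'E'
def cams(tag):
    for n in ("scene","side"):
        p,d=read_camera(n); P=cloud(n,d); H,S,V=masks(p); cv2.imwrite(f"pics/{n}{tag}.png",p[:,:,::-1])
        for c in comps((S<70)&(V<140)&(abs(P[...,2]-.108)<.012)&(P[...,0]>.42)&(P[...,0]<.7)&(P[...,1]>.03),150):
            k,_=cv2.findContours(c.astype(np.uint8),0,2); w=plane(n,cv2.convexHull(max(k,key=len)).reshape(-1,2),.108)[:,:2].astype(np.float32); e=cv2.minEnclosingCircle(w); print(n,np.round(e[0],4),round(e[1],4),c.sum())
E
python3 - <<'E'
from pinch import *
st(); cams(4)
a=cv2.imread("pics/scene4.png")[140:240,200:320]; b=cv2.imread("pics/side4.png")[210:330,280:430]
cv2.imwrite("pics/c4.png",cv2.hconcat([cv2.resize(a,(400,333)),cv2.resize(b,(400,333))]))
E
```

```text
24.2 [ 0.653  -0.2329  0.3314] q [-4.430e-01  4.460e-01  1.173e+00  1.000e-03  1.521e+00 -3.540e-01] f [-0.2  0.2  0.4] gap 23.9
[[0.996, 0.002, 0.089], [-0.089, -0.0, 0.996], [0.002, -1.0, -0.0]]
scene [0.5481 0.2116] 0.0505 846
scene [0.5536 0.3245] 0.0507 963
side [0.552  0.3234] 0.0516 583
side [0.5447 0.2112] 0.0507 694
```

View pics/c4.png

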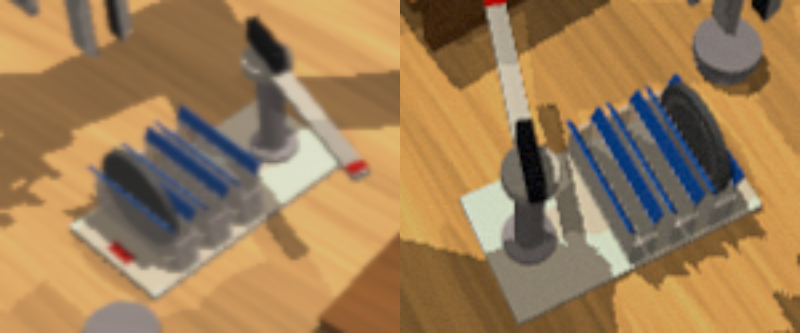

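```bash
cat > push.py <<'E'
from pinch import *; import sys
c=np.array([float(sys.argv[1]),float(sys.argv[2]),0]); t=np.array([float(sys.argv[3]),float(sys.argv[4]),0])
u=np.array([.998,.06,0]); r=down(-86.6); z=lambda v:np.array([0,0,v])
a=c+.064*u; b=t+.048*u; print(a,b)
rows([(a+z(.29),r),(a+z(.2015),r,22),(b+z(.2015),r,8)],60)
E
python3 push.py .5475 .2125 .494 .2095
```

```text
[0.611372 0.21634  0.      ] [0.541904 0.21238  0.      ]
travel [[-8,4,44],[-15,5,43],[-20,4,41],[-26,4,37],[-31,5,33],[-36,4,28],[-39,5,22],[-42,4,18]]
rot [[0,8,0],[0,8,0],[0,8,0],[0,9,0],[0,8,0],[0,8,0],[0,8,0],[-1,8,0]]
fingers [60, 60, 60, 60, 60, 60, 60, 60]
travel [[-43,4,11],[-45,5,5],[0,18,0],[0,17,0],[0,18,0],[0,18,0],[0,18,1],[0,0,-8]]
rot [[0,8,1],[0,8,0],[0,0,0],[0,0,0],[0,0,0],[0,0,0],[0,0,0],[0,0,0]]
fingers [60, 60, 60, 60, 60, 60, 60, 60]
travel [[0,0,-8],[0,0,-7],[0,0,-8],[0,0,-8],[0,0,-8],[-1,0,-7],[0,0,-8],[0,0,-8]]
rot [[0,0,0],[0,0,0],[0,0,0],[0,0,0],[0,0,0],[0,0,0],[0,0,0],[0,0,0]]
fingers [60, 60, 60, 60, 60, 60, 60, 60]
```

Emit:
send_rows(
  travel=[
    [-8,4,44],
    [-15,5,43],
    [-20,4,41],
    [-26,4,37],
    [-31,5,33],
    [-36,4,28],
    [-39,5,22],
    [-42,4,18],
  ],
  rot=[
    [0,8,0],
    [0,8,0],
    [0,8,0],
    [0,9,0],
    [0,8,0],
    [0,8,0],
    [0,8,0],
    [-1,8,0],
  ],
  fingers=[24,24,60,60,60,60,60,60],
)

```text
time_s: 25.3
ee_pos: [0.6172, 0.129, 0.2939]
orientation: [-1.367, 0.962, -0.949]
ft_force: [-0.2, -0.1, 0.7]
finger_gap: 0.0603
```

Emit:
send_rows(
  travel=[
    [-43,4,11],
    [-45,5,5],
    [0,18,0],
    [0,17,0],
    [0,18,0],
    [0,0,0],
    [0,0,0],
  ],
  rot=[
    [0,8,1],
    [0,8,0],
    [0,0,0],
    [0,0,0],
    [0,0,0],
    [0,0,0],
    [0,0,0],
  ],
  fingers=[60,60,60,60,60,60,60],
)

```text
time_s: 26.18
ee_pos: [0.6086, 0.217, 0.2329]
orientation: [-1.246, 1.178, -1.144]
ft_force: [-0.1, 0.5, 0.1]
finger_gap: 0.0599
```

Run:
```python
from pinch import *
st(); r=down(-86.6); rows([([.6114,.2163,.2015],r,18),([.542,.2124,.2015],r,8)],60)
```

```text
26.18 [0.6086 0.217  0.2329] q [0.229 0.43  1.443 0.014 1.284 1.729] f [-0.1  0.5  0.1] gap 59.9
[[0.067, -0.018, 0.998], [-0.998, 0.01, 0.067], [-0.011, -1.0, -0.018]]
travel [[1,16,2],[0,15,1],[0,0,-8],[0,0,-7],[0,0,-8],[0,0,-8],[0,0,-8],[0,0,-7]]
rot [[1,0,0],[0,0,-1],[0,0,0],[0,0,0],[0,0,0],[0,0,0],[0,0,0],[0,0,0]]
fingers [60, 60, 60, 60, 60, 60, 60, 60]
travel [[0,0,-8],[0,0,-8],[0,0,-7]]
rot [[0,0,0],[0,0,0],[0,0,0]]
fingers [60, 60, 60]
```

Emit:
send_rows(
  travel=[
    [1,16,2],
    [0,15,1],
    [0,0,0],
    [0,0,-8],
    [0,0,-7],
    [0,0,-8],
    [0,0,-8],
    [0,0,-8],
  ],
  rot=[
    [1,0,0],
    [0,0,-0.6],
    [0,0,0],
    [0,0,0],
    [0,0,0],
    [0,0,0],
    [0,0,0],
    [0,0,0],
  ],
  fingers=[60,60,60,60,60,60,60,60],
)

```text
time_s: 27.18
ee_pos: [0.5718, 0.2144, 0.2021]
orientation: [-1.24, 1.159, -1.159]
ft_force: [0.7, -0.2, 0.6]
finger_gap: 0.0601
```

Emit:
send_rows(
  travel=[
    [0,0,-7],
    [0,0,-8],
    [0,0,-7],
    [0,0,-5],
    [0,0,-3],
    [0,0,0],
    [0,0,0],
  ],
  rot=[
    [0,0,0],
    [0,0,0],
    [0,0,0],
    [0,0,0],
    [0,0,0],
    [0,0,0],
    [0,0,0],
  ],
  fingers=[60,60,60,60,60,60,60],
)

```text
time_s: 28.05
ee_pos: [0.5419, 0.2123, 0.2015]
orientation: [-1.242, 1.161, -1.158]
ft_force: [1.1, 0.6, 0.5]
finger_gap: 0.0602
```

Run:
```python
from pinch import *
st()
```

```text
28.05 [0.5419 0.2123 0.2015] q [0.254 0.359 1.645 0.    1.139 1.757] f [1.1 0.6 0.5] gap 60.2
[[0.068, -0.002, 0.998], [-0.998, 0.0, 0.068], [-0.0, -1.0, -0.002]]
```

```bash
cat > topinch.py <<'E'
from pinch import *; import sys
C=(float(sys.argv[1]),float(sys.argv[2])); psi=float(sys.argv[3]); up=float(sys.argv[4])
p0,r,off=pose(C,psi); pb,_,_=pose(C,psi,back=70); print("off",off,"pinch",p0,"back",pb)
s=observe(); q=np.array(s["joint_pos"]); p=np.array(s["ee_pos"]); ro=R.from_rotvec(s["orientation"])
a=(p+[.012,0,.13],ro,45); qa=I.ik(a[0],ro,[q])[0]
print("q pinch",np.round(I.ik(p0,r,[[-.7,1,2.4,1.3,1.5,-.3]]),2))
v=pb+[0,0,up]; qs=I.ik(v,r,[[-.9,.7,2.3,1.2,1.5,0]]); print(np.round(qs,2))
P=jpath(qs[0],qa); chk(P); rows([a]+P,44)
E
python3 topinch.py .494 .2095 65 .14
```

```text
off [0.         0.01846074 0.0172901 ] pinch [0.42953403 0.11216414 0.104     ] back [0.39995075 0.0487226  0.104     ]
q pinch [[-0.67  0.99  2.48  1.35  1.5  -0.31]]
[[-0.87  0.56  2.42  1.15  1.64  0.15]]
[0.536 0.188 0.297] tip [0.526 0.194 0.201] ydir [-0.11  0.06 -0.99] wc [0.57 0.17 0.59]
[0.513 0.164 0.263] tip [0.492 0.178 0.169] ydir [-0.22  0.14 -0.97] wc [0.58 0.12 0.55]
[0.487 0.144 0.235] tip [0.457 0.168 0.145] ydir [-0.31  0.25 -0.92] wc [0.58 0.07 0.5 ]
[0.461 0.129 0.213] tip [0.425 0.165 0.131] ydir [-0.37  0.37 -0.85] wc [0.57 0.02 0.46]
[0.437 0.119 0.199] tip [0.398 0.167 0.125] ydir [-0.4   0.5  -0.77] wc [ 0.55 -0.03  0.43]
[0.418 0.113 0.192] tip [0.38  0.173 0.126] ydir [-0.39  0.62 -0.68] wc [ 0.53 -0.07  0.39]
[0.403 0.108 0.19 ] tip [0.369 0.179 0.133] ydir [-0.35  0.73 -0.59] wc [ 0.51 -0.11  0.36]
[0.392 0.104 0.192] tip [0.365 0.185 0.145] ydir [-0.28  0.83 -0.48] wc [ 0.47 -0.14  0.33]
[0.387 0.1   0.197] tip [0.368 0.188 0.16 ] ydir [-0.19  0.9  -0.39] wc [ 0.44 -0.16  0.31]
[0.385 0.095 0.205] tip [0.377 0.187 0.177] ydir [-0.08  0.95 -0.29] wc [ 0.
[... 165 characters left out ...]
0.98 -0.13] wc [ 0.34 -0.21  0.26]
[0.395 0.064 0.234] tip [0.424 0.156 0.229] ydir [ 0.3   0.95 -0.06] wc [ 0.31 -0.21  0.25]
[0.4   0.049 0.244] tip [0.441 0.137 0.244] ydir [ 0.42  0.91 -0.  ] wc [ 0.28 -0.22  0.24]
travel [[0,-43,4],[1,-44,4],[0,-43,4],[23,35,-19],[24,34,-22],[22,31,-22],[18,24,-21],[15,17,-19]]
rot [[0,0,0],[0,0,0],[0,0,0],[-6,-1,4],[-6,-1,5],[-5,-1,7],[-3,-1,8],[-2,0,9]]
fingers [44, 44, 44, 44, 44, 44, 44, 44]
travel [[9,10,-16],[6,5,-14],[2,-1,-12],[-1,-4,-7],[-5,-8,-4],[-6,-9,-1],[-8,-12,3],[-9,-14,7]]
rot [[0,-1,8],[2,-1,9],[3,-1,9],[4,-1,7],[6,-1,7],[6,-1,6],[7,-2,5],[7,-1,5]]
fingers [44, 44, 44, 44, 44, 44, 44, 44]
travel [[-9,-13,9]]
rot [[8,-2,3]]
fingers [44]
```

```bash
sed -i 's/\[.012,0,.13\]/[.012,0,float(sys.argv[5])]/; s/chk(P);/low(P);/' topinch.py
cat >> h.py <<'E'
def low(P):
    B=np.array([[x,y,z] for x in(-.089,.089) for y in(0,-.1) for z in(-.038,.07)]+[[x,.097,z] for x in(-.035,.035) for z in(-.008,.008)])
    for w in P:
        c=w[0]+w[1].apply(B); i=c[:,2].argmin(); print(np.round(w[0],3),"lowest",np.round(c[i],3),"tip low",np.round(c[8+c[8:,2].argmin()],3))
E
python3 topinch.py .494 .2095 65 .22 .22
```

```text
off [0.         0.01846074 0.0172901 ] pinch [0.42953403 0.11216414 0.104     ] back [0.39995075 0.0487226  0.104     ]
q pinch [[-0.67  0.99  2.48  1.35  1.5  -0.31]]
[[-0.87  0.35  2.34  1.18  1.75  0.42]]
[0.537 0.186 0.385] lowest [0.537 0.159 0.286] tip low [0.537 0.159 0.286]
[0.515 0.162 0.353] lowest [0.505 0.145 0.251] tip low [0.505 0.145 0.251]
[0.491 0.142 0.325] lowest [0.472 0.137 0.224] tip low [0.472 0.137 0.224]
[0.466 0.127 0.305] lowest [0.441 0.137 0.205] tip low [0.441 0.137 0.205]
[0.445 0.116 0.292] lowest [0.417 0.141 0.196] tip low [0.417 0.141 0.196]
[0.427 0.109 0.285] lowest [0.399 0.149 0.194] tip low [0.399 0.149 0.194]
[0.414 0.104 0.283] lowest [0.47  0.059 0.195] tip low [0.389 0.157 0.198]
[0.404 0.099 0.284] lowest [0.459 0.062 0.192] tip low [0.386 0.165 0.207]
[0.398 0.094 0.288] lowest [0.453 0.062 0.195] tip low [0.389 0.17  0.219]
[0.395 0.087 0.295] lowest [0.452 0.06  0.201] tip low [0.398 0.17  0.234]
[0.395 0.078 0.303] lowest [0.454 0.053 0.21 ] tip low [0.411 0.166 0.25 ]
[0.396 0.068 0.312] lowest [0.458 0.042 0.22 ] tip low [0.426 0.156 0.266]
[0.399 0.055 0.321] lowest [0.462 0.026 0.231] tip low [0.442 0.141 0.283]
[0.4   0.049 0.324] lowest [ 0.323 -0.026  0.235] tip low [0.434 0.14  0.289]
travel [[0,-44,2],[0,-44,3],[0,-44,2],[1,-44,2],[0,-44,3],[25,36,-19],[25,33,-20],[23,28,-21]]
rot [[0,0,0],[0,0,0],[0,0,0],[0,0,0],[0,0,0],[-6,-1,5],[-5,-1,6],[-5,0,7]]
fingers [44, 44, 44, 44, 44, 44, 44, 44]
travel [[19,21,-20],[15,14,-18],[11,8,-16],[6,3,-13],[3,-2,-10],[0,-5,-8],[-3,-9,-4],[-5,-10,-1]]
rot [[-2,-1,9],[-1,0,8],[0,-1,9],[3,0,9],[3,-1,8],[5,0,7],[5,-1,7],[6,-2,6]]
fingers [44, 44, 44, 44, 44, 44, 44, 44]
travel [[-7,-12,2],[-8,-13,6],[-3,-5,3]]
rot [[7,-1,5],[8,-2,5],[3,0,2]]
fingers [44, 44, 44]
```

Clear everywhere. First row slightly slower at lift (fingers leave the rim).

Emit:
send_rows(
  travel=[
    [0,-44,2],
    [0,-44,3],
    [0,-44,2],
    [1,-44,2],
    [0,-44,3],
    [25,36,-19],
    [25,33,-20],
    [23,28,-21],
  ],
  rot=[
    [0,0,0],
    [0,0,0],
    [0,0,0],
    [0,0,0],
    [0,0,0],
    [-6,-1,5],
    [-5,-1,6],
    [-5,0,7],
  ],
  fingers=[60,60,60,44,44,44,44,44],
)

```text
time_s: 29.05
ee_pos: [0.4899, 0.1413, 0.3243]
orientation: [-1.225, 1.475, -0.755]
ft_force: [0.2, -0.3, -0.5]
finger_gap: 0.0438
```

Emit:
send_rows(
  travel=[
    [19,21,-20],
    [15,14,-18],
    [11,8,-16],
    [6,3,-13],
    [3,-2,-10],
    [0,-5,-8],
    [-3,-9,-4],
    [-5,-10,-1],
  ],
  rot=[
    [-2,-1,9],
    [-1,0,8],
    [0,-1,9],
    [3,0,9],
    [3,-1,8],
    [5,0,7],
    [5,-1,7],
    [6,-2,6],
  ],
  fingers=[44,44,44,44,44,44,44,44],
)

```text
time_s: 30.05
ee_pos: [0.3948, 0.078, 0.303]
orientation: [-0.042, 1.658, -0.244]
ft_force: [-0.3, -0.1, 0.3]
finger_gap: 0.0435
```

Emit:
send_rows(
  travel=[
    [-7,-12,2],
    [-8,-13,6],
    [-3,-5,3],
    [0,0,0],
    [0,0,0],
  ],
  rot=[
    [7,-1,5],
    [8,-2,5],
    [3,0,2],
    [0,0,0],
    [0,0,0],
  ],
  fingers=[44,44,44,44,44],
)

```text
time_s: 30.68
ee_pos: [0.4006, 0.0488, 0.324]
orientation: [0.35, 1.543, -0.337]
ft_force: [-0.6, 0.9, -0.1]
finger_gap: 0.0439
```

Run:
```python
from pinch import *
st(); cams(5); C=(.494,.2095); pb,r,_=pose(C,65,back=70); rows([(pb,r,25)],40)
```

```text
30.68 [0.4006 0.0488 0.324 ] q [-0.864  0.353  2.344  1.185  1.757  0.412] f [-0.6  0.9 -0.1] gap 43.9
[[0.002, 0.424, 0.906], [0.008, 0.906, -0.424], [-1.0, 0.008, -0.002]]
scene [0.4906 0.2032] 0.0513 799
scene [0.5538 0.325 ] 0.0505 960
side [0.5519 0.3239] 0.0511 577
side [0.4892 0.2033] 0.0512 525
travel [[24,0,0],[25,0,0],[24,-1,0],[25,0,0],[24,0,0],[25,0,0],[24,-1,0],[25,0,0]]
rot [[0,0,0],[0,0,0],[0,0,0],[0,0,0],[0,0,0],[0,0,0],[0,0,0],[0,0,0]]
fingers [40, 40, 40, 40, 40, 40, 40, 40]
travel [[24,0,0]]
rot [[0,0,0]]
fingers [40]
```

Run:
```python
from pinch import *
C=(.4905,.205); pb,r,off=pose(C,65,rel=(-21,-11),back=70); p0,_,_=pose(C,65,rel=(-21,-11)); print(off)
p,q=rows([(pb,r,25)],40); rows([(p0,r,12)],40,p,q)
```

```text
[0.         0.0196697  0.01322423]
travel [[24,-1,0],[25,-1,1],[24,-1,0],[25,-1,0],[24,-1,0],[25,-1,1],[24,-1,0],[25,-1,0]]
rot [[0,0,0],[0,0,0],[0,0,0],[0,0,0],[0,0,0],[0,0,0],[0,0,0],[0,0,0]]
fingers [40, 40, 40, 40, 40, 40, 40, 40]
travel [[24,-1,1]]
rot [[0,0,0]]
fingers [40]
travel [[0,12,0],[0,11,0],[0,12,0],[0,12,0],[0,11,0],[1,12,0]]
rot [[0,0,0],[0,0,0],[0,0,0],[0,0,0],[0,0,0],[0,0,0]]
fingers [40, 40, 40, 40, 40, 40]
```

Emit:
send_rows(
  travel=[
    [24,-1,0],
    [25,-1,1],
    [24,-1,0],
    [25,-1,0],
    [24,-1,0],
    [25,-1,1],
    [24,-1,0],
    [25,-1,0],
  ],
  rot=[
    [0,0,0],
    [0,0,0],
    [0,0,0],
    [0,0,0],
    [0,0,0],
    [0,0,0],
    [0,0,0],
    [0,0,0],
  ],
  fingers=[40,40,40,40,40,40,40,40],
)

```text
time_s: 31.78
ee_pos: [0.3996, 0.0424, 0.1266]
orientation: [0.35, 1.542, -0.337]
ft_force: [-1.1, 0.3, -0.8]
finger_gap: 0.0398
```

Emit:
send_rows(
  travel=[
    [24,-1,1],
    [0,0,0],
    [0,0,0],
  ],
  rot=[
    [0,0,0],
    [0,0,0],
    [0,0,0],
  ],
  fingers=[40,40,40],
)

```text
time_s: 32.15
ee_pos: [0.3996, 0.0415, 0.1045]
orientation: [0.352, 1.543, -0.336]
ft_force: [-0.4, 0.4, 0.7]
finger_gap: 0.0401
```

Run:
```python
from pinch import *
st(); C=(.4905,.205); p0,r,_=pose(C,65,rel=(-21,-11)); rows([(p0,r,12)],40); wrist("w8")
```

```text
32.15 [0.3996 0.0415 0.1045] q [-0.88   0.975  2.444  1.142  1.463 -0.249] f [-0.4  0.4  0.7] gap 40.1
[[0.002, 0.425, 0.905], [0.009, 0.905, -0.425], [-1.0, 0.009, -0.002]]
travel [[0,12,0],[0,11,0],[1,12,0],[0,12,0],[0,11,0],[0,12,0]]
rot [[0,0,0],[0,0,0],[0,0,0],[0,0,0],[0,0,0],[0,0,-1]]
fingers [40, 40, 40, 40, 40, 40]
```

View pics/w8.png

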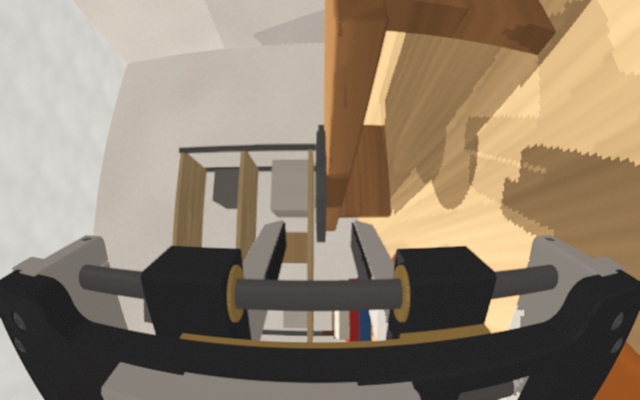

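Emit:
send_rows(
  travel=[
    [0,12,0],
    [0,11,0],
    [0.5,12,0],
    [0,12,0],
    [0,11,0],
    [0,12,0],
    [0,0,0],
  ],
  rot=[
    [0,0,-0.5],
    [0,0,0],
    [0,0,0],
    [0,0,0],
    [0,0,0],
    [0,0,0],
    [0,0,0],
  ],
  fingers=[40,40,40,40,40,40,40],
)

```text
time_s: 33.08
ee_pos: [0.4292, 0.1057, 0.1036]
orientation: [0.344, 1.546, -0.343]
ft_force: [0.3, 0.5, 0.9]
finger_gap: 0.04
```

Emit:
send_rows(
  travel=[
    [0,0,0],
    [0,0,0],
    [0,0,0],
    [0,0,0],
    [0,0,0],
    [0,0,0],
    [0,0,0],
  ],
  rot=[
    [0,0,0],
    [0,0,0],
    [0,0,0],
    [0,0,0],
    [0,0,0],
    [0,0,0],
    [0,0,0],
  ],
  fingers=[25,15,8,3,3,3,3],
  newtons=30,
)

```text
time_s: 33.95
ee_pos: [0.4295, 0.1045, 0.1039]
orientation: [0.347, 1.545, -0.344]
ft_force: [-0.7, -2.5, 3.3]
finger_gap: 0.0076
```

```bash
cat > toslot.py <<'E'
from pinch import *; import sys
off=np.array([0,float(sys.argv[1]),float(sys.argv[2])]); X=float(sys.argv[3])
s,r=st(); p=np.array(s["ee_pos"])
lift=(p+[0,0,.28],r,45); q0=I.ik(lift[0],r,[s["joint_pos"]])[0]
pp,rr=place(X,.22,off); q1=I.ik(pp,rr,[[-.3,.4,1.5,0,1.2,-.2]])[0]; print(pp,q1)
P=jpath(q1,q0)
for w in P[::2]: print("c",np.round(w[0]+w[1].apply(off+[0,.097,0]),3),"wc",np.round(w[0]-w[1].apply([0,.293,0]),2))
print(rows([lift]+P,3)[0])
E
python3 toslot.py .0197 .0132 10
```

```text
33.95 [0.4295 0.1045 0.1039] q [-0.688  0.983  2.47   1.334  1.496 -0.301] f [-0.7 -2.5  3.3] gap 7.6
[[-0.002, 0.426, 0.905], [0.002, 0.905, -0.426], [-1.0, 0.001, -0.002]]
[ 0.61221339 -0.2262825   0.3367    ] [-4.60570134e-01  3.80041009e-01  1.26564082e+00  1.05237101e-16
  1.49591082e+00 -3.66322355e-01]
c [0.487 0.204 0.363] wc [ 0.33 -0.17  0.39]
c [0.48  0.189 0.318] wc [ 0.37 -0.19  0.42]
c [0.479 0.156 0.273] wc [ 0.42 -0.21  0.45]
c [0.486 0.107 0.234] wc [ 0.46 -0.22  0.48]
c [0.503 0.043 0.204] wc [ 0.5  -0.23  0.51]
c [ 0.529 -0.032  0.189] wc [ 0.54 -0.23  0.55]
c [ 0.565 -0.117  0.191] wc [ 0.58 -0.23  0.58]
c [ 0.61  -0.207  0.217] wc [ 0.61 -0.23  0.63]
travel [[-40,0,0],[-40,0,0],[-40,0,0],[-40,0,0],[-40,0,0],[-40,0,-1],[-40,0,0],[13,-3,5]]
rot [[0,0,0],[0,0,0],[0,0,0],[0,0,0],[0,0,0],[0,0,0],[0,0,0],[-4,-6,-4]]
fingers [3, 3, 3, 3, 3, 3, 3, 3]
travel [[15,-4,5],[16,-7,5],[17,-8,3],[19,-10,3],[21,-12,1],[22,-13,0],[24,-14,-1],[24,-16,-4]]
rot [[-5,-6,-5],[-5,-6,-4],[-4,-7,-4],[-5,-6,-4],[-5,-6,-4],[-5,-6,-3],[-5,-6,-4],[-5,-6,-3]]
fingers [3, 3, 3, 3, 3, 3, 3, 3]
travel [[26,-17,-7],[26,-19,-9],[27,-19,-12],[28,-21,-16],[28,-22,-20],[27,-23,-24],[3,-4,-4]]
rot [[-6,-6,-4],[-5,-6,-3],[-6,-6,-3],[-6,-6,-3],[-7,-6,-2],[-6,-5,-2],[-1,-1,-1]]
fingers [3, 3, 3, 3, 3, 3, 3]
[ 0.61187355 -0.22630126  0.33708953]
```

Emit:
send_rows(
  travel=[
    [-40,0,0],
    [-40,0,0],
    [-40,0,0],
    [-40,0,0],
    [-40,0,0],
    [-40,0,-1],
    [-40,0,0],
    [13,-3,5],
  ],
  rot=[
    [0,0,0],
    [0,0,0],
    [0,0,0],
    [0,0,0],
    [0,0,0],
    [0,0,0],
    [0,0,0],
    [-4,-6,-4],
  ],
  fingers=[3,3,3,3,3,3,3,3],
)

```text
time_s: 34.95
ee_pos: [0.4307, 0.1012, 0.3715]
orientation: [0.209, 1.46, -0.359]
ft_force: [0.1, -0.3, -2.9]
finger_gap: 0.0078
```

Emit:
send_rows(
  travel=[
    [15,-4,5],
    [16,-7,5],
    [17,-8,3],
    [19,-10,3],
    [21,-12,1],
    [22,-13,0],
    [24,-14,-1],
    [24,-16,-4],
  ],
  rot=[
    [-5,-6,-5],
    [-5,-6,-4],
    [-4,-7,-4],
    [-5,-6,-4],
    [-5,-6,-4],
    [-5,-6,-3],
    [-5,-6,-4],
    [-5,-6,-3],
  ],
  fingers=[3,3,3,3,3,3,3,3],
)

```text
time_s: 35.95
ee_pos: [0.4967, -0.0401, 0.2854]
orientation: [-0.828, 0.707, -0.294]
ft_force: [-0.1, 0.2, -2.6]
finger_gap: 0.0076
```

Emit:
send_rows(
  travel=[
    [26,-17,-7],
    [26,-19,-9],
    [27,-19,-12],
    [28,-21,-16],
    [28,-22,-20],
    [27,-23,-24],
    [3,-4,-4],
    [0,0,0],
  ],
  rot=[
    [-6,-6,-4],
    [-5,-6,-3],
    [-6,-6,-3],
    [-6,-6,-3],
    [-7,-6,-2],
    [-6,-5,-2],
    [-1,-1,-1],
    [0,0,0],
  ],
  fingers=[3,3,3,3,3,3,3,3],
)

```text
time_s: 36.95
ee_pos: [0.6112, -0.2249, 0.3359]
orientation: [-1.566, 0.071, -0.076]
ft_force: [0.4, 1.6, -2.0]
finger_gap: 0.0077
```

```bash
cat > slotlook.py <<'E'
from pinch import *; import sys
s,r=st(); print("tcp org",[((s["ee_pos"]-ORG)@e*1e3).round(1) for e in (EX,EY)]); print("rot fix (tool, deg)",np.round((r.inv()*down(YAW)).as_rotvec(degrees=True),1))
n=sys.argv[1]; p,d=wrist(n); H,S,V=masks(p)
f=lambda uv,z:np.round([((q-ORG)@EX*1e3,(q-ORG)@EY*1e3) for q in wplane(n,uv,z)],1).tolist()
zc=s["ee_pos"][2]-.097-float(sys.argv[2])
m=(S<60)&(V<130); col=m[60:235,305:333]
for v in range(100,215,15):
    u=np.where(m[v,300:340])[0]
    if len(u): print(v,u.min()+300,u.max()+300,f([((u.min()+u.max())/2+300,v)],zc))
rr=np.where(m[60:200,314:322].sum(1)>=5)[0]+60; print("top row",rr[:3],f([(318,rr[0])],zc))
E
python3 slotlook.py w9 .0197
```

```text
36.95 [ 0.6112 -0.2249  0.3359] q [-0.462  0.377  1.272  0.005  1.491 -0.369] f [ 0.4  1.6 -2. ] gap 7.7
[[0.996, 0.003, 0.093], [-0.093, 0.004, 0.996], [0.003, -1.0, 0.004]]
tcp org [np.float64(8.9), np.float64(-12.0)]
rot fix (tool, deg) [-0.2  0.1  0.2]
145 312 324 [[9.4, 42.1]]
160 311 324 [[9.1, 32.4]]
175 311 324 [[9.1, 22.6]]
190 310 338 [[13.4, 12.6]]
205 310 338 [[13.4, 2.5]]
top row [132 133 134] [[9.4, 50.5]]
```

View pics/w9.png

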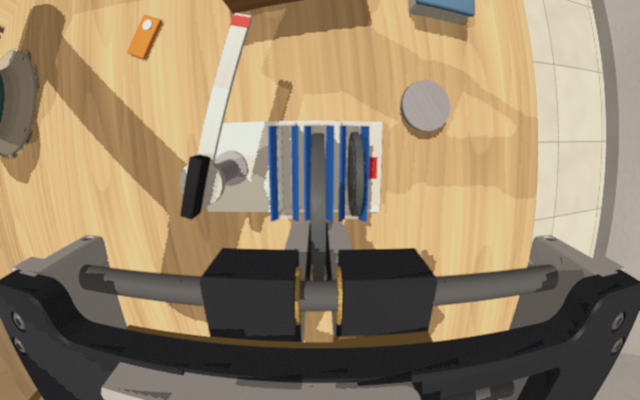

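Emit:
send_rows(
  travel=[
    [1.5,0,0],
    [0,22,0],
    [0,22,0],
    [0,22,0],
    [0,22,0],
    [0,15,0],
    [0,10,0],
    [0,10,0],
  ],
  rot=[
    [-0.2,0,0.2],
    [0,0,0],
    [0,0,0],
    [0,0,0],
    [0,0,0],
    [0,0,0],
    [0,0,0],
    [0,0,0],
  ],
  fingers=[3,3,3,3,3,3,3,3],
)

```text
time_s: 38.0
ee_pos: [0.614, -0.2263, 0.2138]
orientation: [-1.571, 0.071, -0.075]
ft_force: [0.1, -0.1, -0.8]
finger_gap: 0.0079
```

Emit:
send_rows(
  travel=[
    [0,8,0],
    [0,8,0],
    [0,8,0],
    [0,5,0],
    [0,2,0],
    [0,0,0],
    [0,0,0],
  ],
  rot=[
    [0,0,0],
    [0,0,0],
    [0,0,0],
    [0,0,0],
    [0,0,0],
    [0,0,0],
    [0,0,0],
  ],
  fingers=[3,3,3,3,3,3,3],
)

```text
time_s: 38.88
ee_pos: [0.614, -0.2263, 0.1833]
orientation: [-1.571, 0.071, -0.075]
ft_force: [0.0, 0.3, -1.0]
finger_gap: 0.0077
```

Emit:
send_rows(
  travel=[
    [0,2,0],
    [0,1,0],
    [0,0,0],
    [0,0,0],
  ],
  rot=[
    [0,0,0],
    [0,0,0],
    [0,0,0],
    [0,0,0],
  ],
  fingers=[3,3,3,3],
)

```text
time_s: 39.38
ee_pos: [0.6139, -0.2262, 0.1799]
orientation: [-1.571, 0.071, -0.074]
ft_force: [-0.1, -0.2, -1.1]
finger_gap: 0.0082
```

Emit:
send_rows(
  travel=[
    [0,2,0],
    [0,0,0],
    [0,0,0],
  ],
  rot=[
    [0,0,0],
    [0,0,0],
    [0,0,0],
  ],
  fingers=[3,3,3],
)

```text
time_s: 39.75
ee_pos: [0.614, -0.2264, 0.1785]
orientation: [-1.572, 0.071, -0.075]
ft_force: [-0.9, 0.4, 1.6]
finger_gap: 0.0073
```

Emit:
send_rows(
  travel=[
    [0,1,0],
    [0,0,0],
    [0,0,0],
  ],
  rot=[
    [0,0,0],
    [0,0,0],
    [0,0,0],
  ],
  fingers=[3,3,3],
)

```text
time_s: 40.12
ee_pos: [0.6141, -0.2264, 0.1784]
orientation: [-1.572, 0.07, -0.075]
ft_force: [-1.5, 0.0, 6.3]
finger_gap: 0.0077
```

Floor contact. Release, retreat, and look again for coaster C.

Emit:
send_rows(
  travel=[
    [0,0,0],
    [0,0,0],
    [0,0,0],
    [0,-10,0],
    [0,-25,0],
    [0,-30,0],
    [0,-45,0],
    [0,-45,0],
  ],
  rot=[
    [0,0,0],
    [0,0,0],
    [0,0,0],
    [0,0,0],
    [0,0,0],
    [0,0,0],
    [0,0,0],
    [0,0,0],
  ],
  fingers=[12,20,24,24,24,24,24,24],
)

```text
time_s: 41.12
ee_pos: [0.6135, -0.2259, 0.3339]
orientation: [-1.571, 0.071, -0.075]
ft_force: [0.3, -0.5, -0.4]
finger_gap: 0.0239
```

```bash
python3 - <<'E'
from pinch import *
cams(6)
E
python3 push.py .5545 .3255 .487 .3215
```

```text
scene [0.5536 0.3245] 0.0507 963
side [0.5521 0.3237] 0.0509 579
[0.618372 0.32934  0.      ] [0.534904 0.32438  0.      ]
travel [[-4,4,46],[-10,4,46],[-15,3,43],[-20,4,42],[-24,4,40],[-29,4,36],[-34,3,32],[-36,4,28]]
rot [[0,7,0],[0,7,0],[0,6,0],[0,7,0],[0,7,0],[0,7,0],[0,6,0],[0,7,0]]
fingers [60, 60, 60, 60, 60, 60, 60, 60]
travel [[-40,4,24],[-43,4,19],[-44,3,14],[-46,4,8],[0,18,0],[0,18,0],[1,17,0],[0,18,0]]
rot [[0,7,0],[-1,7,0],[0,7,1],[0,6,0],[0,0,0],[0,0,0],[0,0,0],[0,0,0]]
fingers [60, 60, 60, 60, 60, 60, 60, 60]
travel [[0,18,0],[0,0,-8],[0,0,-7],[0,0,-8],[0,0,-7],[0,0,-8],[0,0,-7],[0,0,-8]]
rot [[0,0,0],[0,0,0],[0,0,0],[0,0,0],[0,0,0],[0,0,0],[0,0,0],[0,0,0]]
fingers [60, 60, 60, 60, 60, 60, 60, 60]
travel [[0,0,-8],[0,0,-7],[0,0,-8],[0,0,-7]]
rot [[0,0,0],[0,0,0],[0,0,0],[0,0,0]]
fingers [60, 60, 60, 60]
```

Emit:
send_rows(
  travel=[
    [-4,4,46],
    [-10,4,46],
    [-15,3,43],
    [-20,4,42],
    [-24,4,40],
    [-29,4,36],
    [-34,3,32],
    [-36,4,28],
  ],
  rot=[
    [0,7,0],
    [0,7,0],
    [0,6,0],
    [0,7,0],
    [0,7,0],
    [0,7,0],
    [0,6,0],
    [0,7,0],
  ],
  fingers=[24,24,60,60,60,60,60,60],
)

```text
time_s: 42.22
ee_pos: [0.6148, 0.1459, 0.3009]
orientation: [-1.416, 0.808, -0.811]
ft_force: [0.6, 0.8, -0.0]
finger_gap: 0.0601
```

Emit:
send_rows(
  travel=[
    [-40,4,24],
    [-43,4,19],
    [-44,3,14],
    [-46,4,8],
    [0,18,0],
    [0,18,0],
    [0,0,0],
    [0,0,0],
  ],
  rot=[
    [0,7,0],
    [0,7,0],
    [0,7,0],
    [0,6,0],
    [0,0,0],
    [0,0,0],
    [0,0,0],
    [0,0,0],
  ],
  fingers=[60,60,60,60,60,60,60,60],
)

```text
time_s: 43.22
ee_pos: [0.6168, 0.3308, 0.2504]
orientation: [-1.238, 1.16, -1.164]
ft_force: [0.6, 0.4, -0.3]
finger_gap: 0.0598
```

Run:
```python
from pinch import *
st(); r=down(-86.6); rows([([.6184,.3293,.2015],r,18),([.5375,.3245,.2015],r,8)],60)
```

```text
43.23 [0.6168 0.3308 0.2504] q [ 0.394  0.492  1.293 -0.002  1.356  1.901] f [ 0.6  0.4 -0.3] gap 59.8
[[0.064, 0.002, 0.998], [-0.998, -0.001, 0.064], [0.002, -1.0, 0.002]]
travel [[1,16,0],[0,17,1],[1,16,0],[0,0,-7],[0,0,-8],[0,0,-7],[0,0,-7],[0,0,-8]]
rot [[0,0,0],[0,0,0],[0,0,0],[0,0,0],[0,0,0],[0,0,0],[0,0,0],[0,0,0]]
fingers [60, 60, 60, 60, 60, 60, 60, 60]
travel [[0,0,-7],[-1,0,-7],[0,0,-8],[0,0,-7],[0,0,-7],[0,0,-8]]
rot [[0,0,0],[0,0,0],[0,0,0],[0,0,0],[0,0,0],[0,0,0]]
fingers [60, 60, 60, 60, 60, 60]
```

Emit:
send_rows(
  travel=[
    [1,16,0],
    [0,17,1],
    [1,16,0],
    [0,0,0],
    [0,0,-7],
    [0,0,-8],
    [0,0,-7],
    [0,0,-7],
  ],
  rot=[
    [0,0,0],
    [0,0,0],
    [0,0,0],
    [0,0,0],
    [0,0,0],
    [0,0,0],
    [0,0,0],
    [0,0,0],
  ],
  fingers=[60,60,60,60,60,60,60,60],
)

```text
time_s: 44.22
ee_pos: [0.5884, 0.3271, 0.2014]
orientation: [-1.238, 1.159, -1.164]
ft_force: [2.0, -0.6, 0.7]
finger_gap: 0.0599
```

Emit:
send_rows(
  travel=[
    [0,0,-8],
    [0,0,-7],
    [0,0,-8],
    [0,0,-8],
    [0,0,-7],
    [0,0,-6],
    [0,0,-4],
    [0,0,-3],
  ],
  rot=[
    [0,0,0],
    [0,0,0],
    [0,0,0],
    [0,0,0],
    [0,0,0],
    [0,0,0],
    [0,0,0],
    [0,0,0],
  ],
  fingers=[60,60,60,60,60,60,60,60],
)

```text
time_s: 45.22
ee_pos: [0.5379, 0.3237, 0.2011]
orientation: [-1.238, 1.159, -1.164]
ft_force: [2.4, 0.6, 1.8]
finger_gap: 0.0602
```

Emit:
send_rows(
  travel=[
    [0,0,-1],
    [0,0,0],
    [0,0,0],
  ],
  rot=[
    [0,0,0],
    [0,0,0],
    [0,0,0],
  ],
  fingers=[60,60,60],
)

```text
time_s: 45.6
ee_pos: [0.537, 0.3237, 0.2009]
orientation: [-1.239, 1.16, -1.164]
ft_force: [2.1, -0.6, 1.9]
finger_gap: 0.0601
```

```bash
python3 - <<'E'
from pinch import *
st()
E
python3 topinch.py .489 .3215 70 .22 .22
```

```text
45.6 [0.537  0.3237 0.2009] q [ 0.433  0.421  1.544 -0.002  1.176  1.94 ] f [ 2.1 -0.6  1.9] gap 60.1
[[0.064, 0.002, 0.998], [-0.998, -0.002, 0.064], [0.002, -1.0, 0.002]]
off [0.         0.01688356 0.01883327] pinch [0.43235205 0.22092582 0.104     ] back [0.40841064 0.15514733 0.104     ]
q pinch [[-0.37  0.99  2.49  1.55  1.56 -0.34]]
[[-0.58  0.33  2.38  1.36  1.67  0.42]]
[0.533 0.299 0.384] lowest [0.532 0.271 0.284] tip low [0.532 0.271 0.284]
[0.512 0.275 0.351] lowest [0.501 0.257 0.25 ] tip low [0.501 0.257 0.25 ]
[0.489 0.256 0.326] lowest [0.468 0.249 0.225] tip low [0.468 0.249 0.225]
[0.466 0.241 0.307] lowest [0.438 0.248 0.208] tip low [0.438 0.248 0.208]
[0.445 0.23  0.294] lowest [0.412 0.251 0.199] tip low [0.412 0.251 0.199]
[0.428 0.222 0.288] lowest [0.393 0.258 0.198] tip low [0.393 0.258 0.198]
[0.414 0.216 0.286] lowest [0.474 0.179 0.197] tip low [0.381 0.266 0.202]
[0.405 0.21  0.288] lowest [0.463 0.182 0.195] tip low [0.377 0.274 0.212]
[0.399 0.205 0.293] lowest [0.457 0.182 0.198] tip low [0.38  0.28  0.224]
[0.398 0.198 0.299] lowest [0.457 0.18  0.20
[... 156 characters left out ...]
 low [0.418 0.27  0.267]
[0.405 0.166 0.319] lowest [0.47  0.146 0.229] tip low [0.436 0.257 0.28 ]
[0.408 0.155 0.324] lowest [0.339 0.074 0.235] tip low [0.434 0.249 0.289]
travel [[0,-44,2],[0,-44,3],[1,-44,2],[0,-44,3],[0,-44,2],[24,37,-18],[23,33,-19],[21,28,-20]]
rot [[0,0,0],[0,0,0],[0,0,0],[0,0,0],[0,0,0],[-7,-3,4],[-6,-2,6],[-4,-2,7]]
fingers [44, 44, 44, 44, 44, 44, 44, 44]
travel [[17,21,-19],[13,15,-18],[9,8,-16],[6,3,-13],[3,-1,-11],[-1,-5,-7],[-2,-8,-5],[-4,-10,0]]
rot [[-4,-1,8],[-1,-1,9],[0,-1,9],[2,-1,8],[3,-1,9],[5,-1,7],[5,-2,7],[7,-1,6]]
fingers [44, 44, 44, 44, 44, 44, 44, 44]
travel [[-6,-11,2],[-6,-14,5],[-4,-10,6]]
rot [[7,-1,5],[7,-2,4],[6,-1,2]]
fingers [44, 44, 44]
```

Emit:
send_rows(
  travel=[
    [0,0,6],
    [0,-44,0],
    [0,-44,2],
    [0,-44,1],
    [0,-44,2],
    [0,-44,1],
    [24,37,-18],
    [23,33,-19],
  ],
  rot=[
    [0,0,0],
    [0,0,0],
    [0,0,0],
    [0,0,0],
    [0,0,0],
    [0,0,0],
    [-7,-3,4],
    [-6,-2,6],
  ],
  fingers=[60,60,60,60,44,44,44,44],
)

```text
time_s: 46.6
ee_pos: [0.5113, 0.2766, 0.3515]
orientation: [-1.316, 1.336, -0.854]
ft_force: [-0.2, -1.1, -1.3]
finger_gap: 0.044
```

Emit:
send_rows(
  travel=[
    [21,28,-20],
    [17,21,-19],
    [13,15,-18],
    [9,8,-16],
    [6,3,-13],
    [3,-1,-11],
    [-1,-5,-7],
    [-2,-8,-5],
  ],
  rot=[
    [-4,-2,7],
    [-4,-1,8],
    [-1,-1,9],
    [0,-1,9],
    [2,-1,8],
    [3,-1,9],
    [5,-1,7],
    [5,-2,7],
  ],
  fingers=[44,44,44,44,44,44,44,44],
)

```text
time_s: 47.6
ee_pos: [0.3967, 0.1983, 0.2987]
orientation: [-0.318, 1.678, -0.121]
ft_force: [-0.3, -0.6, -0.3]
finger_gap: 0.0438
```

Emit:
send_rows(
  travel=[
    [-4,-10,0],
    [-6,-11,2],
    [-6,-14,5],
    [-4,-10,6],
    [0,0,0],
    [0,0,0],
  ],
  rot=[
    [7,-1,6],
    [7,-1,5],
    [7,-2,4],
    [6,-1,2],
    [0,0,0],
    [0,0,0],
  ],
  fingers=[44,44,44,44,44,44],
)

```text
time_s: 48.35
ee_pos: [0.4088, 0.1555, 0.324]
orientation: [0.27, 1.548, -0.276]
ft_force: [0.5, -0.6, 0.3]
finger_gap: 0.0442
```

Run:
```python
from pinch import *
st(); cams(7)
a=cv2.imread("pics/scene7.png")[130:330,200:480]; cv2.imwrite("pics/c7.png",cv2.resize(a,(784,560)))
```

```text
48.35 [0.4088 0.1555 0.324 ] q [-0.582  0.329  2.383  1.357  1.665  0.413] f [ 0.5 -0.6  0.3] gap 44.2
[[0.005, 0.342, 0.94], [-0.004, 0.94, -0.341], [-1.0, -0.003, 0.006]]
scene [0.4893 0.3179] 0.0508 890
side [0.4879 0.315 ] 0.0509 373
```

View pics/c7.png

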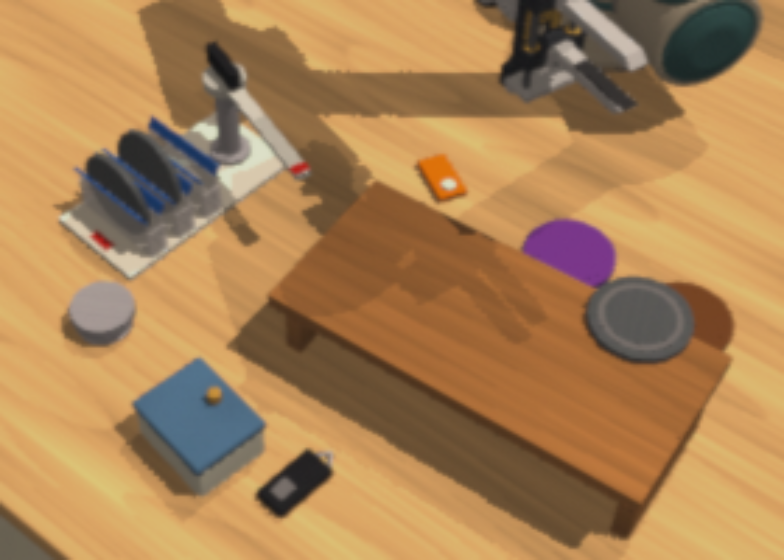

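Run:
```python
from pinch import *
C=(.489,.3185); pb,r,off=pose(C,70,rel=(-24,-11),back=70); p0,_,_=pose(C,70,rel=(-24,-11)); print(off,I.ik(p0,r,[[-.37,1,2.49,1.55,1.56,-.34]]))
p,q=rows([(pb,r,25)],40); rows([(p0,r,12)],40,p,q)
```

```text
[0.         0.01963544 0.01764011] [array([-0.38713525,  0.99200416,  2.48754339,  1.53487842,  1.55817681,
       -0.33772824])]
travel [[24,-1,0],[25,0,0],[24,-1,0],[25,-1,0],[24,0,0],[25,-1,0],[24,0,0],[25,-1,0]]
rot [[0,0,0],[0,0,0],[0,0,0],[0,0,0],[0,0,0],[0,0,0],[0,0,0],[0,0,0]]
fingers [40, 40, 40, 40, 40, 40, 40, 40]
travel [[24,-1,1]]
rot [[0,0,0]]
fingers [40]
travel [[0,12,0],[0,11,0],[0,12,0],[0,12,0],[0,12,0],[0,11,0]]
rot [[0,0,0],[0,0,0],[0,0,0],[0,0,0],[0,0,0],[0,0,0]]
fingers [40, 40, 40, 40, 40, 40]
```

Emit:
send_rows(
  travel=[
    [24,-1,0],
    [25,0,0],
    [24,-1,0],
    [25,-1,0],
    [24,0,0],
    [25,-1,0],
    [24,0,0],
    [25,-1,0],
  ],
  rot=[
    [0,0,0],
    [0,0,0],
    [0,0,0],
    [0,0,0],
    [0,0,0],
    [0,0,0],
    [0,0,0],
    [0,0,0],
  ],
  fingers=[40,40,40,40,40,40,40,40],
)

```text
time_s: 49.45
ee_pos: [0.4083, 0.1503, 0.1266]
orientation: [0.27, 1.547, -0.276]
ft_force: [0.1, 0.1, 0.1]
finger_gap: 0.04
```

Emit:
send_rows(
  travel=[
    [24,-1,1],
    [0,0,0],
    [0,0,0],
  ],
  rot=[
    [0,0,0],
    [0,0,0],
    [0,0,0],
  ],
  fingers=[40,40,40],
)

```text
time_s: 49.82
ee_pos: [0.4084, 0.1491, 0.1046]
orientation: [0.272, 1.548, -0.275]
ft_force: [0.2, -0.3, 0.6]
finger_gap: 0.0401
```

Run:
```python
from pinch import *
st(); C=(.489,.3185); p0,r,_=pose(C,70,rel=(-24,-11)); rows([(p0,r,12)],40); wrist("w10")
```

```text
49.83 [0.4084 0.1491 0.1046] q [-0.599  0.997  2.5    1.336  1.483 -0.351] f [ 0.2 -0.3  0.6] gap 40.1
[[0.005, 0.342, 0.94], [-0.003, 0.94, -0.342], [-1.0, -0.001, 0.006]]
travel [[0,12,0],[0,11,0],[0,12,0],[0,12,0],[0,11,0],[0,12,0]]
rot [[0,0,0],[0,0,0],[0,0,0],[0,0,0],[0,0,0],[0,0,0]]
fingers [40, 40, 40, 40, 40, 40]
```

View pics/w10.png

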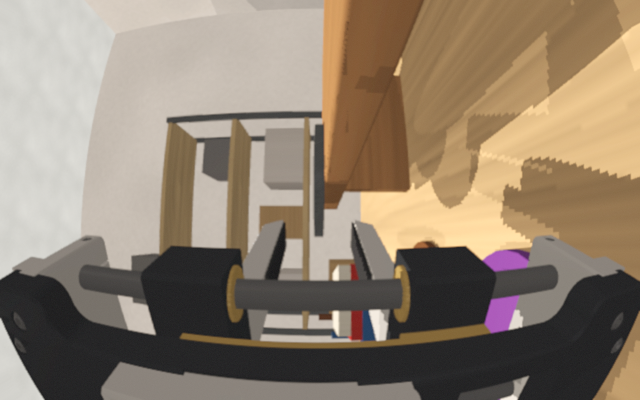

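Coaster edge at u≈320, between the fingers, the board clear of the lower finger. Advance and pinch.

Emit:
send_rows(
  travel=[
    [0.5,12,0],
    [0,11,0],
    [0,12,0],
    [0,12,0],
    [0,11,0],
    [0,12,0],
    [0,0,0],
  ],
  rot=[
    [0,0,0],
    [0,0,0],
    [0,0,0],
    [0,0,0],
    [0,0,0],
    [0,0,0],
    [0,0,0],
  ],
  fingers=[40,40,40,40,40,40,40],
)

```text
time_s: 50.75
ee_pos: [0.4321, 0.2156, 0.1034]
orientation: [0.27, 1.548, -0.275]
ft_force: [-0.4, -0.3, -0.0]
finger_gap: 0.0398
```

Emit:
send_rows(
  travel=[
    [0,0,0],
    [0,0,0],
    [0,0,0],
    [0,0,0],
    [0,0,0],
    [0,0,0],
    [0,0,0],
  ],
  rot=[
    [0,0,0],
    [0,0,0],
    [0,0,0],
    [0,0,0],
    [0,0,0],
    [0,0,0],
    [0,0,0],
  ],
  fingers=[25,15,8,3,3,3,3],
  newtons=30,
)

```text
time_s: 51.62
ee_pos: [0.4325, 0.2144, 0.104]
orientation: [0.274, 1.548, -0.276]
ft_force: [-0.8, -3.7, 3.9]
finger_gap: 0.0079
```

```bash
python3 toslot.py .0196 .0176 -30
```

```text
51.62 [0.4325 0.2144 0.104 ] q [-0.389  0.992  2.489  1.535  1.558 -0.344] f [-0.8 -3.7  3.9] gap 7.9
[[0.005, 0.344, 0.939], [-0.002, 0.939, -0.344], [-1.0, -0.001, 0.005]]
[ 0.57197683 -0.22689864  0.3366    ] [-4.90675494e-01  3.21589313e-01  1.35488915e+00  3.22924262e-10
  1.46511418e+00 -3.96427715e-01]
c [0.486 0.315 0.367] wc [ 0.35 -0.07  0.39]
c [0.483 0.294 0.327] wc [ 0.4  -0.1   0.42]
c [0.485 0.255 0.284] wc [ 0.43 -0.12  0.45]
c [0.493 0.196 0.244] wc [ 0.47 -0.14  0.48]
c [0.508 0.119 0.213] wc [ 0.5  -0.16  0.51]
c [0.529 0.019 0.193] wc [ 0.53 -0.19  0.55]
c [ 0.552 -0.094  0.195] wc [ 0.55 -0.21  0.59]
c [ 0.573 -0.205  0.219] wc [ 0.57 -0.23  0.63]
travel [[-40,0,0],[-40,0,0],[-40,0,1],[-40,0,0],[-40,0,0],[-40,0,0],[-40,0,1],[11,-5,5]]
rot [[0,0,0],[0,0,0],[0,0,0],[0,0,0],[0,0,0],[0,0,0],[0,0,0],[-4,-7,-4]]
fingers [3, 3, 3, 3, 3, 3, 3, 3]
travel [[13,-7,6],[16,-10,4],[18,-12,4],[20,-15,1],[23,-16,-1],[24,-19,-4],[25,-20,-8],[26,-21,-11]]
rot [[-4,-7,-4],[-4,-6,-4],[-4,-7,-4],[-5,-6,-4],[-4,-7,-3],[-5,-6,-4],[-5,-6,-4],[-5,-6,-3]]
fingers [3, 3, 3, 3, 3, 3, 3, 3]
travel [[29,-24,-17],[28,-25,-22],[26,-26,-27],[25,-25,-32],[20,-23,-34],[17,-23,-39],[1,-2,-3]]
rot [[-6,-6,-3],[-6,-6,-3],[-7,-5,-3],[-7,-5,-3],[-6,-5,-1],[-7,-4,-2],[0,0,0]]
fingers [3, 3, 3, 3, 3, 3, 3]
[ 0.57164494 -0.22710688  0.33700267]
```

Emit:
send_rows(
  travel=[
    [-40,0,0],
    [-40,0,0],
    [-40,0,1],
    [-40,0,0],
    [-40,0,0],
    [-40,0,0],
    [-40,0,1],
    [11,-5,5],
  ],
  rot=[
    [0,0,0],
    [0,0,0],
    [0,0,0],
    [0,0,0],
    [0,0,0],
    [0,0,0],
    [0,0,0],
    [-4,-7,-4],
  ],
  fingers=[3,3,3,3,3,3,3,3],
)

```text
time_s: 52.62
ee_pos: [0.4344, 0.2094, 0.3733]
orientation: [0.137, 1.438, -0.291]
ft_force: [-0.3, -0.6, -2.6]
finger_gap: 0.0079
```

Emit:
send_rows(
  travel=[
    [13,-7,6],
    [16,-10,4],
    [18,-12,4],
    [20,-15,1],
    [23,-16,-1],
    [24,-19,-4],
    [25,-20,-8],
    [26,-21,-11],
  ],
  rot=[
    [-4,-7,-4],
    [-4,-6,-4],
    [-4,-7,-4],
    [-5,-6,-4],
    [-4,-7,-3],
    [-5,-6,-4],
    [-5,-6,-4],
    [-5,-6,-3],
  ],
  fingers=[3,3,3,3,3,3,3,3],
)

```text
time_s: 53.62
ee_pos: [0.4984, 0.0305, 0.2894]
orientation: [-0.818, 0.612, -0.27]
ft_force: [0.3, 0.4, -2.1]
finger_gap: 0.0079
```

Emit:
send_rows(
  travel=[
    [29,-24,-17],
    [28,-25,-22],
    [26,-26,-27],
    [25,-25,-32],
    [20,-23,-34],
    [17,-23,-39],
    [1,-2,-3],
    [0,0,0],
  ],
  rot=[
    [-6,-6,-3],
    [-6,-6,-3],
    [-7,-5,-3],
    [-7,-5,-3],
    [-6,-5,-1],
    [-7,-4,-2],
    [0,0,0],
    [0,0,0],
  ],
  fingers=[3,3,3,3,3,3,3,3],
)

```text
time_s: 54.62
ee_pos: [0.5716, -0.2257, 0.3358]
orientation: [-1.567, 0.077, -0.08]
ft_force: [-1.2, 1.0, -2.4]
finger_gap: 0.0074
```

```bash
python3 slotlook.py w11 .0196
```

```text
54.62 [ 0.5716 -0.2257  0.3358] q [-0.491  0.32   1.359  0.003  1.461 -0.391] f [-1.2  1.  -2.4] gap 7.4
[[0.995, 0.002, 0.1], [-0.1, 0.002, 0.995], [0.002, -1.0, 0.003]]
tcp org [np.float64(-30.5), np.float64(-16.5)]
rot fix (tool, deg) [-0.2 -0.3  0.1]
130 311 323 [[-30.2, 47.1]]
145 311 324 [[-30.0, 37.4]]
160 311 324 [[-30.0, 27.7]]
175 310 325 [[-30.1, 17.9]]
190 310 338 [[-25.9, 7.9]]
205 310 338 [[-25.9, -2.2]]
top row [124 125 126] [[-29.5, 50.9]]
```

View pics/w11.png

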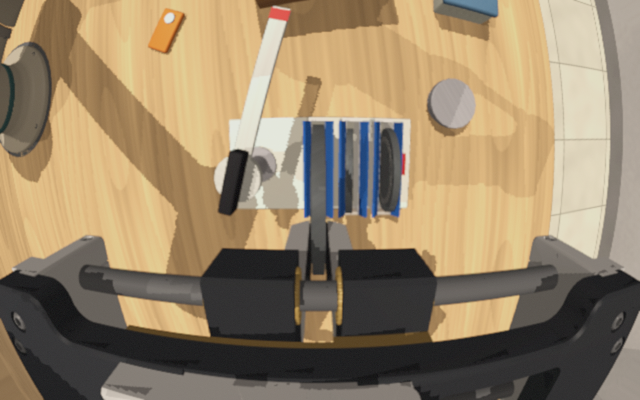

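Emit:
send_rows(
  travel=[
    [1,0,-0.5],
    [0,22,0],
    [0,22,0],
    [0,22,0],
    [0,22,0],
    [0,15,0],
    [0,10,0],
    [0,10,0],
  ],
  rot=[
    [-0.2,-0.3,0.1],
    [0,0,0],
    [0,0,0],
    [0,0,0],
    [0,0,0],
    [0,0,0],
    [0,0,0],
    [0,0,0],
  ],
  fingers=[3,3,3,3,3,3,3,3],
)

```text
time_s: 55.68
ee_pos: [0.5735, -0.2276, 0.2139]
orientation: [-1.573, 0.072, -0.076]
ft_force: [-0.1, -0.2, -1.5]
finger_gap: 0.0078
```

Emit:
send_rows(
  travel=[
    [0,8,0],
    [0,8,0],
    [0,8,0],
    [0,5,0],
    [0,3,0],
    [0,0,0],
    [0,0,0],
  ],
  rot=[
    [0,0,0],
    [0,0,0],
    [0,0,0],
    [0,0,0],
    [0,0,0],
    [0,0,0],
    [0,0,0],
  ],
  fingers=[3,3,3,3,3,3,3],
)

```text
time_s: 56.55
ee_pos: [0.5734, -0.2277, 0.1823]
orientation: [-1.573, 0.072, -0.076]
ft_force: [0.9, 0.2, -1.9]
finger_gap: 0.0076
```

Emit:
send_rows(
  travel=[
    [0,2,0],
    [0,1,0],
    [0,0,0],
    [0,0,0],
  ],
  rot=[
    [0,0,0],
    [0,0,0],
    [0,0,0],
    [0,0,0],
  ],
  fingers=[3,3,3,3],
)

```text
time_s: 57.05
ee_pos: [0.5733, -0.2277, 0.179]
orientation: [-1.573, 0.072, -0.076]
ft_force: [-0.4, 0.4, -1.5]
finger_gap: 0.0077
```

Emit:
send_rows(
  travel=[
    [0,2,0],
    [0,0,0],
    [0,0,0],
  ],
  rot=[
    [0,0,0],
    [0,0,0],
    [0,0,0],
  ],
  fingers=[3,3,3],
)

```text
time_s: 57.42
ee_pos: [0.5734, -0.2278, 0.1774]
orientation: [-1.573, 0.072, -0.076]
ft_force: [-0.4, -0.1, 1.6]
finger_gap: 0.0078
```

Emit:
send_rows(
  travel=[
    [0,1,0],
    [0,0,0],
    [0,0,0],
  ],
  rot=[
    [0,0,0],
    [0,0,0],
    [0,0,0],
  ],
  fingers=[3,3,3],
)

```text
time_s: 57.8
ee_pos: [0.5734, -0.2278, 0.1773]
orientation: [-1.574, 0.071, -0.077]
ft_force: [-1.6, -0.3, 5.9]
finger_gap: 0.0078
```

Emit:
send_rows(
  travel=[
    [0,0,0],
    [0,0,0],
    [0,0,0],
    [0,-10,0],
    [0,-25,0],
    [0,-30,0],
    [0,-45,0],
    [0,-20,0],
  ],
  rot=[
    [0,0,0],
    [0,0,0],
    [0,0,0],
    [0,0,0],
    [0,0,0],
    [0,0,0],
    [0,0,0],
    [0,0,0],
  ],
  fingers=[12,20,24,24,24,24,24,24],
)

```text
time_s: 58.8
ee_pos: [0.5738, -0.2275, 0.3097]
orientation: [-1.575, 0.069, -0.079]
ft_force: [-0.6, 0.1, 0.2]
finger_gap: 0.0243
```

Run:
```python
from pinch import *
st(); cams(8)
a=cv2.imread("pics/scene8.png")[140:240,200:320]; b=cv2.imread("pics/side8.png")[210:330,280:430]
cv2.imwrite("pics/c8.png",cv2.hconcat([cv2.resize(a,(400,333)),cv2.resize(b,(400,333))]))
rows([([.494,-.202,.31],down(-21)),([.494,-.202,.2245],down(-21),20)],50)
```

```text
58.8 [ 0.5738 -0.2275  0.3097] q [-0.489  0.333  1.404 -0.002  1.396 -0.395] f [-0.6  0.1  0.2] gap 24.3
[[0.996, 0.007, 0.094], [-0.094, -0.006, 0.996], [0.007, -1.0, -0.005]]
travel [[-41,-1,9],[-42,0,3],[0,17,0],[0,17,0],[0,17,0],[1,17,1],[0,17,0]]
rot [[0,8,0],[0,8,1],[0,0,0],[0,0,0],[0,0,0],[0,0,0],[0,0,0]]
fingers [50, 50, 50, 50, 50, 50, 50]
```

Emit:
send_rows(
  travel=[
    [-41,-1,9],
    [-42,0,3],
    [0,17,0],
    [0,17,0],
    [0,17,0],
    [1,17,1],
    [0,17,0],
    [0,0,0],
  ],
  rot=[
    [0,8,0],
    [0,8,0.5],
    [0,0,0],
    [0,0,0],
    [0,0,0],
    [0,0,0],
    [0,0,0],
    [0,0,0],
  ],
  fingers=[50,50,50,50,50,50,50,50],
)

```text
time_s: 59.9
ee_pos: [0.4937, -0.2012, 0.2203]
orientation: [-1.552, 0.298, -0.288]
ft_force: [1.5, -0.4, -2.7]
finger_gap: 0.05
```

```bash
cat > tops.py <<'E'
from pinch import *
for n in ("scene","side"):
    p,d=read_camera(n); P=cloud(n,d); H,S,V=masks(p); Q=P-ORG; x=Q@EX*1e3; y=Q@EY*1e3; z=P[...,2]*1e3
    for k,X in enumerate((-30,10,50)):
        m=(d>0)&(abs(x-X)<14)&(abs(y)<60)&(S<70)&(V<130)&(z>60)&(z<125)
        if m.sum()>5: print(n,"slot",k,m.sum(),"z99",np.percentile(z[m],[50,95,99]).round(1),"x",np.median(x[m]).round(1),"y range",np.percentile(y[m],[2,98]).round(0))
    m=(d>0)&((H<6)|(H>174))&(S>150)&(V>90)&(x>-150)&(x<110)&(abs(y)<240)&(z<140)
    for c in comps(m,6): print(n,"red px",c.sum(),"org",np.median(x[c]).round(1),np.median(y[c]).round(1),np.median(z[c]).round(1))
E
python3 tops.py
python3 - <<'E'
from h import *
st()
E
```

```text
scene slot 0 211 z99 [ 87.7 109.  111.2] x -25.4 y range [-42.  51.]
scene slot 1 268 z99 [ 84.6 108.8 111.6] x 7.1 y range [-46.  45.]
scene slot 2 234 z99 [ 85.5 109.7 112.3] x 54.8 y range [-47.  49.]
scene red px 14 org -66.0 156.3 128.4
scene red px 19 org 82.0 -5.1 11.7
side slot 0 328 z99 [ 86.8 106.6 108. ] x -33.3 y range [-53.  29.]
side slot 1 256 z99 [ 86.  106.8 108. ] x -0.8 y range [-53.  30.]
side slot 2 377 z99 [ 85.  105.6 108. ] x 47.1 y range [-53.  36.]
60.0 [ 0.4937 -0.2013  0.2214] q [-0.516  0.276  1.719 -0.004  1.153 -0.14 ] f [ 1.8 -0.9 -1.9] gap 49.8
[[0.931, -0.007, 0.365], [-0.365, -0.001, 0.931], [-0.006, -1.0, -0.003]]
```

Emit:
send_rows(
  travel=[
    [0,-3,0],
    [0,0,0],
    [0,0,0],
    [0,0,0],
    [0,0,0],
    [0,0,0],
    [0,0,0],
  ],
  rot=[
    [0,0,0],
    [0,0,0],
    [0,0,0],
    [0,0,0],
    [0,0,0],
    [0,0,0],
    [0,0,0],
  ],
  fingers=[50,30,10,5,5,5,5],
  newtons=20,
)

```text
time_s: 60.88
ee_pos: [0.4944, -0.2016, 0.2249]
orientation: [-1.553, 0.296, -0.29]
ft_force: [3.5, -1.2, -2.4]
finger_gap: 0.0136
```

Emit:
send_rows(
  travel=[
    [0,0,0],
    [0,0,0],
    [0,0,0],
    [0,0,0],
    [0,0,0],
    [0,0,0],
    [0,0,0],
    [0,0,0],
  ],
  rot=[
    [0,6,0],
    [0,7,0],
    [0,7,0],
    [0,7,0],
    [0,7,0],
    [0,7,0],
    [0,7,0],
    [0,7,0],
  ],
  fingers=[5,5,5,5,5,5,5,5],
)

```text
time_s: 61.88
ee_pos: [0.4945, -0.2016, 0.2249]
orientation: [-1.315, 1.038, -1.034]
ft_force: [3.8, -2.2, -2.3]
finger_gap: 0.0138
```

Emit:
send_rows(
  travel=[
    [0,0,0],
    [0,0,0],
    [0,0,0],
    [0,0,0],
    [0,0,0],
    [0,0,0],
  ],
  rot=[
    [0,7,0],
    [0,6,0],
    [0,3,0],
    [0,2,0],
    [0,0,0],
    [0,0,0],
  ],
  fingers=[5,5,5,5,5,5],
)

```text
time_s: 62.62
ee_pos: [0.4944, -0.2017, 0.2249]
orientation: [-1.177, 1.268, -1.265]
ft_force: [4.9, -1.3, -3.6]
finger_gap: 0.0139
```

```bash
python3 - <<'E'
from h import *
s,r=st(); print("x yaw",np.degrees(np.arctan2(*r.as_matrix()[1::-1,0])),"moment",np.round(s["moment"],3))
E
python3 tops.py
```

```text
62.62 [ 0.4944 -0.2017  0.2249] q [-0.516  0.273  1.714 -0.004  1.158  1.133] f [ 4.9 -1.3 -3.6] gap 13.9
[[-0.076, -0.004, 0.997], [-0.997, -0.002, -0.076], [0.002, -1.0, -0.004]]
x yaw -94.38448877893364 moment [-0.143 -0.818  0.018]
scene slot 0 161 z99 [ 82.4 108.5 111.5] x -25.8 y range [-24.  47.]
scene slot 1 217 z99 [ 81.5 109.  122.2] x 7.0 y range [-36.  45.]
scene slot 2 224 z99 [ 83.1 108.9 118. ] x 54.6 y range [-46.  50.]
scene red px 15 org 56.6 -0.4 129.3
scene red px 19 org 82.2 -3.6 11.9
side slot 0 150 z99 [ 80. 102. 124.] x -33.0 y range [-58.  -9.]
side slot 1 225 z99 [ 87.8 119.9 124.6] x -0.2 y range [-54.  40.]
side slot 2 284 z99 [ 83.5 106.7 123.1] x 47.0 y range [-53.  39.]
side red px 33 org 56.4 2.0 125.7
```

Emit:
send_rows(
  travel=[
    [0,0,0],
    [0,0,0],
    [0,0,0],
  ],
  rot=[
    [0,1,0],
    [0,0.5,0],
    [0,0,0],
  ],
  fingers=[5,5,5],
)

```text
time_s: 63.1
ee_pos: [0.4945, -0.2016, 0.2249]
orientation: [-1.164, 1.287, -1.284]
ft_force: [3.9, -2.2, -3.1]
finger_gap: 0.014
```

```bash
cat > mo.py <<'E'
from h import *
s,r=st(); print("x yaw",np.degrees(np.arctan2(*r.as_matrix()[1::-1,0])),"moment",np.round(s["moment"],3))
E
python3 mo.py
```

```text
63.1 [ 0.4945 -0.2016  0.2249] q [-0.516  0.273  1.714 -0.004  1.158  1.159] f [ 3.9 -2.2 -3.1] gap 14.0
[[-0.102, -0.004, 0.995], [-0.995, -0.002, -0.102], [0.002, -1.0, -0.004]]
x yaw -95.8746767645508 moment [-0.151 -0.893  0.076]
```

Emit:
send_rows(
  travel=[
    [0,0,0],
    [0,0,0],
    [0,0,0],
  ],
  rot=[
    [0,1,0],
    [0,0.5,0],
    [0,0,0],
  ],
  fingers=[5,5,5],
)

```text
time_s: 63.48
ee_pos: [0.4944, -0.2016, 0.2249]
orientation: [-1.151, 1.305, -1.302]
ft_force: [4.8, -1.9, -2.2]
finger_gap: 0.014
```

```bash
python3 mo.py
```

```text
63.48 [ 0.4944 -0.2016  0.2249] q [-0.515  0.273  1.714 -0.004  1.158  1.185] f [ 4.8 -1.9 -2.2] gap 14.0
[[-0.127, -0.004, 0.992], [-0.992, -0.002, -0.127], [0.003, -1.0, -0.004]]
x yaw -97.32255723635673 moment [-0.238 -0.849  0.379]
```

Emit:
send_rows(
  travel=[
    [0,0,0],
    [0,0,0],
    [0,0,0],
    [0,-25,0],
    [0,-35,0],
    [0,-45,0],
    [0,-45,-40],
    [0,0,0],
  ],
  rot=[
    [0,0,0],
    [0,0,0],
    [0,0,0],
    [0,0,0],
    [0,0,0],
    [0,0,0],
    [0,0,0],
    [0,0,0],
  ],
  fingers=[20,40,50,50,50,50,50,50],
)

```text
time_s: 64.47
ee_pos: [0.454, -0.196, 0.379]
orientation: [-1.149, 1.302, -1.308]
ft_force: [0.5, 0.3, -0.0]
finger_gap: 0.0502
```

```bash
python3 mo.py; python3 tops.py
python3 - <<'E'
from pinch import *
p,d=wrist("w12"); H,S,V=masks(p)
f=lambda uv,z:np.array([((q-ORG)@EX*1e3,(q-ORG)@EY*1e3) for q in wplane("w12",uv,z)])
m=((H<6)|(H>174))&(S>150)&(V>90); m[230:]=0; m[:,:200]=0; m[:,460:]=0
for c in comps(m,5):
    uv=np.argwhere(c)[:,::-1]; print("red",c.sum(),uv.mean(0).round(1),"tip z126",f(uv,.126).mean(0).round(1),"mark z8",f(uv,.008).mean(0).round(1))
m=(V<60); m[230:]=0; m[:,:280]=0; m[:,350:]=0
for c in comps(m,150):
    b=cv2.minAreaRect(f(np.argwhere(c)[:,::-1],.152).astype(np.float32)); print("fin",c.sum(),b)
m=(S<45)&(V>120); 
g=f(np.argwhere(m[:225,:])[:,::-1],.126); k=(g[:,0]>-75)&(g[:,0]<65)&(abs(g[:,1])<11); print("keeper line",np.polyfit(g[k][:,0],g[k][:,1],1),k.sum())
E
```

```text
64.47 [ 0.454 -0.196  0.379] q [-0.546  0.117  1.525 -0.004  1.498  1.155] f [ 0.5  0.3 -0. ] gap 50.2
[[-0.129, -0.001, 0.992], [-0.992, -0.005, -0.129], [0.005, -1.0, -0.0]]
x yaw -97.4383013715275 moment [-0.033  0.135  0.022]
scene slot 0 166 z99 [ 83.1 105.6 109.7] x -26.0 y range [-23.  50.]
scene slot 1 224 z99 [ 80.3 109.2 123.6] x 7.4 y range [-35.  46.]
scene slot 2 230 z99 [ 84.7 110.5 122.1] x 54.7 y range [-46.  48.]
scene red px 14 org 54.8 -5.1 129.3
scene red px 19 org 82.1 -5.5 10.8
side slot 0 286 z99 [ 85.4 118.5 124.4] x -33.1 y range [-54.  41.]
side slot 1 229 z99 [ 86.7 121.3 124.3] x -0.2 y range [-54.  39.]
side slot 2 281 z99 [ 82.7 106.2 122.9] x 47.1 y range [-52.  41.]
side red px 35 org 55.4 -2.1 126.5
red 56 [312.9   1.3] tip z126 [55.   0.3] mark z8 [104.3   0.2]
fin 157 ((23.52981948852539, -18.824993133544922), (17.763635635375977, 17.58182144165039), 87.76846313476562)
fin 347 ((-109.33299255371094, -0.31504344940185547), (56.0743522644043, 9.740955352783203), 0.3053530156612396)
keeper line [-0.00024697  0.18027318] 2121
```

Run:
```python
from h import *
a=cv2.imread("pics/scene0.png")
p,d=read_camera("scene"); b=p[:,:,::-1]
# bystander colour centroids, before/after
for nm,(x0,y0,x1,y1),fn in (("fob",(340,175,380,210),lambda H,S,V:(H<18)&(S>200)&(V>200)),("box",(240,250,300,310),lambda H,S,V:(H>95)&(H<120)&(S>90)),("key",(285,285,325,320),lambda H,S,V:V<60),("purple",(380,200,425,240),lambda H,S,V:(H>125)&(H<160)&(S>100)),("thermo",(215,225,255,260),lambda H,S,V:(S<50)&(V>110))):
    o=[]
    for im in (a,b):
        h=cv2.cvtColor(np.ascontiguousarray(im[y0:y1,x0:x1]),cv2.COLOR_BGR2HSV).astype(int); m=fn(h[...,0],h[...,1],h[...,2]); o.append(np.r_[np.argwhere(m).mean(0).round(1),m.sum()])
    print(nm,o)
print(job_done())
```

```text
fob [array([ 16.4,  17. , 104. ]), array([ 16.5,  17. , 105. ])]
box [array([ 28.7,  30.2, 886. ]), array([ 28.7,  30.2, 887. ])]
key [array([ 17. ,  20.5, 229. ]), array([ 16.9,  20.6, 227. ])]
purple [array([ 19. ,  24.2, 503. ]), array([ 19. ,  24.2, 504. ])]
thermo [array([ 14. ,  21.6, 341. ]), array([ 14.2,  21.3, 332. ])]
the job is handed in; nothing more can be done
None
```

The job is done and handed in at about 64 s. All three coasters are standing in their own slots and the keeper bar is back on its red locked mark.

**What I did:** I turned the collar open to about 1.29 rad. I then pushed each coaster over the riser's front edge from behind, pinched it and lowered it until it met the slot floor. They went into slots 2, 1 and 0 in that order. Last, I turned the collar back until the wrist moment rose against the stop (0.38 N m against 0.12 N m friction), and backed off.

**Last checks:**
- **Coasters:** Before I closed the collar, all three had their tops at z ≈ 108 mm in both fixed cameras, with the scene camera reading up to 112 mm. After closing, the keeper bar above them muddied that reading.
- **Keeper bar:** It lies along the organizer's x to within about 0.1° in the wrist view, with its red end on the centre line.
- **Other things:** The fob, box, key, thermometer and purple disc had not shifted in the scene camera between start and end. I did not check the brown disc this way.

**What disagreed or was missed:**
- The scene and side cameras put the keeper's red end at y = −5 and −2 mm, the wrist camera at +0.3 mm. I took that as calibration error.
- The bar looked about 2° open at the start, so it is now slightly further closed than I found it.
- Coaster 2 of 3 (the middle one) was about 4 mm off where I expected after its slide, so I re-measured before pinching it.
- I reached the 16-picture limit before the end, so the last checks of the slots and the locked bar are numeric only.

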